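# Hang the oiled napkin rings to air

## Task

Finish the oiling of the napkin rings: stand each of the two oil dabbers in the hole of the wooden block that fits its shaft, pushed fully home, and turn the timer's knob back to its zero stop. Holding the skewer by its handle, thread it through every napkin ring on the counter and lift them all off together as one stack. Then lay the skewer across both forks of the steel stand, with all the rings hanging on its bar between the forks, let go, and leave the beaters, the measuring cup and the salt jar where they are.

Things in the scene. Friction and masses are not known exactly. Their poses are not given: they have to be found in the camera images.
- ring0: octagonal pale-wood napkin ring, 44 mm across outer flats, hole 26 mm across flats, 20 mm long, 25 g, standing on a flat on the counter. Origin: centre of the hole (22 mm up); own x = hole axis, either way round, within 0.2 rad of world y. 3 to 5 of the 5 rings are present (others None), 45 mm or more apart in x (centres), or 130 mm or more in y
- ring1: octagonal pale-wood napkin ring, 44 mm across outer flats, hole 26 mm across flats, 20 mm long, 25 g, standing on a flat on the counter. Origin: centre of the hole (22 mm up); own x = hole axis, either way round, within 0.2 rad of world y. 3 to 5 of the 5 rings are present (others None), 45 mm or more apart in x (centres), or 130 mm or more in y
- ring2: octagonal pale-wood napkin ring, 44 mm across outer flats, hole 26 mm across flats, 20 mm long, 25 g, standing on a flat on the counter. Origin: centre of the hole (22 mm up); own x = hole axis, either way round, within 0.2 rad of world y. 3 to 5 of the 5 rings are present (others None), 45 mm or more apart in x (centres), or 130 mm or more in y
- ring3: octagonal pale-wood napkin ring, 44 mm across outer flats, hole 26 mm across flats, 20 mm long, 25 g, standing on a flat on the counter. Origin: centre of the hole (22 mm up); own x = hole axis, either way round, within 0.2 rad of world y. 3 to 5 of the 5 rings are present (others None), 45 mm or more apart in x (centres), or 130 mm or more in y
- ring4: octagonal pale-wood napkin ring, 44 mm across outer flats, hole 26 mm across flats, 20 mm long, 25 g, standing on a flat on the counter. Origin: centre of the hole (22 mm up); own x = hole axis, either way round, within 0.2 rad of world y. 3 to 5 of the 5 rings are present (others None), 45 mm or more apart in x (centres), or 130 mm or more in y
- skewer: skewer, 0.16 kg: steel bar 6 mm thick, 210 mm long; dark wood handle 22 x 22 x 120 mm, its front face stops the rings. Origin on the centre line where bar and handle meet; own x along the bar to the point (+0.21), handle x = -0.12 to 0, z up. Lies on its handle (centre line 11 mm up, bar level in the air), point towards -y within 0.25 rad, left of the rings. Balances 10 to 40 mm behind the origin
- skewer_tip (a point): point of the skewer, on its centre line
- stand: fixed dark steel stand: base 70 x 240 x 10 mm; forks at own y = -0.1 and +0.1, 10 mm thick along y, each an open notch: floor 60 mm up, 30 mm wide there, 55 mm at the top, prongs end 84 mm up. Origin under the base's centre, y fork to fork, z up. The skewer's handle front (x -0.045 to -0.005) goes in one fork, bar in the other, either way round; rings hang between
- dabber_slim: the slim oil dabber: upright dark-wood peg 75 mm tall, shaft 14 mm thick, its grip head 22 mm wide and 14 mm high at the top. Origin at the centre of its foot, z up; stands on the counter at the start, either dabber in either place
- dabber_stout: the stout oil dabber: upright dark-wood peg 75 mm tall, shaft 20 mm thick, its grip head 28 mm wide and 14 mm high at the top. Origin at the centre of its foot, z up; stands on the counter at the start, either dabber in either place
- block: fixed wooden holder block 165 x 56 mm, 36 mm high, with a row of four round holes graded 10, 14, 20 and 26 mm along its own x (each 2 mm wider than its name), 26 mm deep. Origin at the centre of its underside
- block_hole1 (a point): centre of the mouth of the block's 14 mm hole, 36 mm above the counter; the hole's floor is 10 mm above the counter
- block_hole2 (a point): centre of the mouth of the block's 20 mm hole, 36 mm above the counter; the hole's floor is 10 mm above the counter
- timer: fixed white twist timer, 90 x 90 mm and 32 mm high, black tick marks round its top, the knob in the middle. Origin at the centre of its underside, z up; the thick zero tick lies on its own -x side
- timer_knob (a joint): angle of the timer's knob, rad: 0 at the zero stop, up to 4.5, growing as it turns clockwise seen from above; starts between 0.8 and 2.8, so turn it anticlockwise. Light friction (0.04 N m), stays where it is left. At 0 the knob's bar lies along the timer's own x axis, its white mark towards the thick tick
- timer_knob_grip (a point): grip point of the knob, on its axis, 69 mm above the counter; turns with the knob, own x along the bar grip (white pointer mark at -x). Bar grip 46 mm long, 14 mm wide, 30 mm high above its disc, top 76 mm above the counter
- measuring_cup: steel measuring cup, 72 mm across, 50 mm high, level handle 100 mm out from its centre; origin under its centre. Bystander
- beater_a: steel mixer beater lying down, about 185 mm long, cage 45 mm thick; origin on the counter where shaft meets cage. Bystander
- beater_b: the other mixer beater, alike. Bystander
- salt_jar: glass salt jar, 48 mm across, 85 mm high; origin under its centre. Bystander

How it is judged:
By the outcome, as a careful person would: the job done as asked, in the order asked, and still so for the second after the job is handed in, with the robot touching nothing.
Of ring0, ring1, ring2, ring3, ring4 only 3 to 5 are there at a start; the rules pass over those that are not, and their reading is None.
At some moment in a run one of skewer may be knocked a few centimetres aside while the robot is not near it.
Once in a run the grip may slacken for a moment while it holds something.
It also fails if it takes over 208 s, if anything falls off the work surface, if the arm or the gripper's body presses on something with over 40 N, if the wrist force passes 120 N, or if a joint passes its speed limit or range.

## Robot

A 6-joint arm with a two-finger parallel gripper is mounted at the origin on the work surface. World frame = base frame: x ahead of the robot, y to its left, z up, the work surface at z = 0. Lengths are in mm, angles in degrees, forces in N, time in s.
With the tool pointing down it reaches from about 300 to 850 mm from the base axis. Payload 4.2 kg.
Tool frame: the origin (TCP) lies at the very end of the fingers, on their centre line; the grasp point (between the pads) lies 19 mm behind it (hold_point_z is the z of the grasp point in the tool frame, in mm); z points along the fingers, y is the direction in which the jaws open and shut (so a half turn about z gives the same grasp; the last joint's range is limited). The gripper opens to 91 mm and grips with 3 to 60 N. Pads are 32 mm wide; open, the fingers measure 118 mm over their backs; the gripper's body (76 mm by 178 mm) begins 60 mm behind the grasp point.
Start: joints at [74.026, 18.312, 89.639, -0, 72.044, -1.146], TCP at [147.156, 555.867, 213.976] pointing down, gripper open.
Joint ranges: [-177.97, 177.97], [-48.28, 115.42], [12.27, 149.76], [-77.06, 257.06], [2.81, 150.46], [-146.56, 146.56]. Speed limits (degrees/s): [147.25, 147.25, 180, 180, 180, 180].

## Interface

Orientations are given as [roll, pitch, yaw] about the fixed x, y, z axes, in that order (R = Rz(yaw) Ry(pitch) Rx(roll)).
In Python, from workcell import state, grab_frame, job_done, hold_point_z gives the robot as it stands. The module is installed in compiled form; this text tells all that it offers.
- The arm moves only by the shell command python3 -m creep 'ROWS' [FORCE]. ROWS is JSON, a list of rows, each a list of 7 numbers: the closure, from 0 (fully open) to 1 (shut), then the shift along the tool's x, y, z in mm, then the turn, a rotation vector about the tool's x, y, z in degrees. A call has 1 to 5 rows; each row shifts and turns the commanded pose from where the row before left it, along the tool's axes as they then stand; what a row does not reach is not made up. A row lasts 1/8 s, in which the tool goes at most 62.5 mm and 10.7 degrees, less where a joint would pass 70% of its speed; a pose out of reach is approached as far as the arm can. A call is refused whole if a number of a shift passes 62.5 or a number of a turn 10.7, either way. A call with a gripper value outside its range is refused whole. The fingers move at their own pace and stop on an object; FORCE is the grip in N (left out, the last holds). Time passes only in rows, so rows that do not move let the fingers close. It gives the time, the measured TCP pose, the force and the opening at its end, in the units of the state.
- state(): the state, without advancing time (a new reading comes with each control period).
- grab_frame(name): name is "scene" or "top"; returns a dict with "frame" (400x640x3 uint8, red, green, blue), "fx", "fy", "cx", "cy" (pixels), "view" (4x4, takes a point from world to camera coordinates). Camera axes: x right, y down, z forward; pixel columns grow to the right and rows downward; lengths in mm; the calibration is good to about 2 mm. A picture is of the moment at which its call begins. There is no depth.
- job_done(): hands the job in, once; it reports no verdict.
The state is a dict: "time_s": time; "qpos": joint angles; "qvel": joint speeds; "effort": joint torques, N m; "ee_pos": TCP position; "ee_rot": TCP orientation; "force": force on the tool from outside, world axes, zero at the start; "torque": the same for the moment, N m; "gripper_width": finger opening in mm.
Only numpy, scipy, OpenCV 4.12 (cv2) and the standard library are available. Lean on these libraries where they do the work, as an engineer would, in place of code of your own. Each camera call takes 0.05 s, during which the arm holds its last target.

## Working session

There is one attempt and no reset: what is moved stays moved. The work goes in short steps, Python scripts to look and compute and a shell command to move; the robot and the scene stay as the last step left them, time stands still between calls to the robot, and variables do not carry over. Pictures are saved under pics/ and viewed, and the job is handed in when it is done.

```bash
mkdir -p pics; ls
cat > h.py <<'E'
import numpy as np, cv2
from workcell import state, grab_frame, hold_point_z
def snap(name,fn):
    f=grab_frame(name); im=f["frame"]; cv2.imwrite("pics/"+fn,cv2.cvtColor(im,cv2.COLOR_RGB2BGR)); return f
def ray(f,u,v):
    V=np.array(f["view"]); R=V[:3,:3]; t=V[:3,3]
    d=R.T@np.array([(u-f["cx"])/f["fx"],(v-f["cy"])/f["fy"],1.]); return -R.T@t,d
def onplane(f,u,v,z):
    c,d=ray(f,u,v); s=(z-c[2])/d[2]; return c+s*d
def proj(f,p):
    V=np.array(f["view"]); q=V[:3,:3]@np.array(p,float)+V[:3,3]; return np.array([f["fx"]*q[0]/q[2]+f["cx"],f["fy"]*q[1]/q[2]+f["cy"]])
E
python3 - <<'E'
from h import *
import pickle
s=state();print(s, hold_point_z)
for n in("scene","top"):
    f=snap(n,n+"0.png"); pickle.dump(f,open(n+"0.pkl","wb"))
    print(n,f["fx"],f["cx"],f["cy"],np.array(f["view"]).round(3).tolist())
E
```

```text
pics
{'time_s': 0.0, 'qpos': array([ 7.40258228e+01,  1.83497539e+01,  8.97058684e+01, -3.10725177e-03,
        7.20446838e+01, -1.14745724e+00]), 'qvel': array([ 0.08885747, -0.1342821 , -0.04262686, -0.05426016,  0.02744833,
        0.02780179]), 'effort': array([ 3.08652190e-03, -4.12452614e+01, -2.31975532e+01,  7.29665207e-02,
        4.57868027e-02, -1.59408901e-04]), 'ee_pos': array([147.03126468, 555.35677195, 213.14285293]), 'ee_rot': array([-1.79899655e+02,  9.44957696e-04,  1.65174241e+02]), 'force': array([-0.37782841,  0.18114946,  0.16171872]), 'torque': array([-0.0139023 , -0.00295782, -0.00870861]), 'gripper_width': 91.5315805785334} -18.8
scene 394.7620915635545 321.25333432394024 203.8856720463512 [[0.771, 0.637, 0.011, -395.674], [0.368, -0.432, -0.823, -127.742], [-0.52, 0.639, -0.567, 1423.691], [0.0, 0.0, 0.0, 1.0]]
top 444.45794348320095 330.5496481706158 209.40766864194578 [[0.024, -1.0, -0.003, 1.459], [-0.996, -0.024, -0.086, 519.712], [0.086, 0.005, -0.996, 1354.25], [0.0, 0.0, 0.0, 1.0]]
```

View pics/scene0.png

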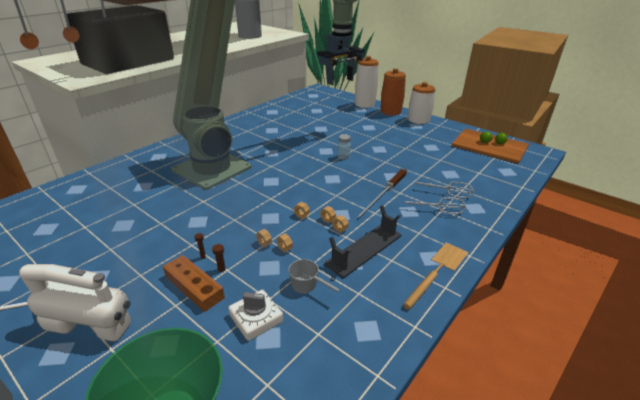

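View pics/top0.png

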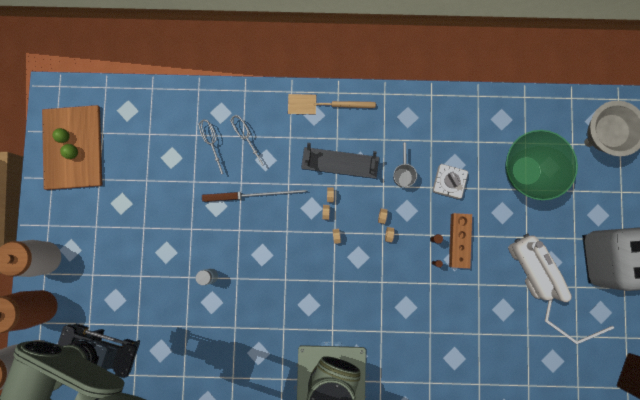

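Run:
```python
import cv2
a=cv2.imread("pics/top0.png"); b=cv2.imread("pics/scene0.png")
cv2.imwrite("pics/t_r.png",cv2.resize(a[140:280,370:490],None,fx=5,fy=5,interpolation=cv2.INTER_CUBIC)[:600])
cv2.imwrite("pics/t_l.png",cv2.resize(a[110:250,190:400],None,fx=3.8,fy=3.8,interpolation=cv2.INTER_CUBIC))
cv2.imwrite("pics/s_r.png",cv2.resize(b[215:345,150:350],None,fx=4,fy=4,interpolation=cv2.INTER_CUBIC))
cv2.imwrite("pics/s_l.png",cv2.resize(b[150:290,250:450],None,fx=4,fy=4,interpolation=cv2.INTER_CUBIC))
```

```text
(no output)
```

View pics/t_r.png

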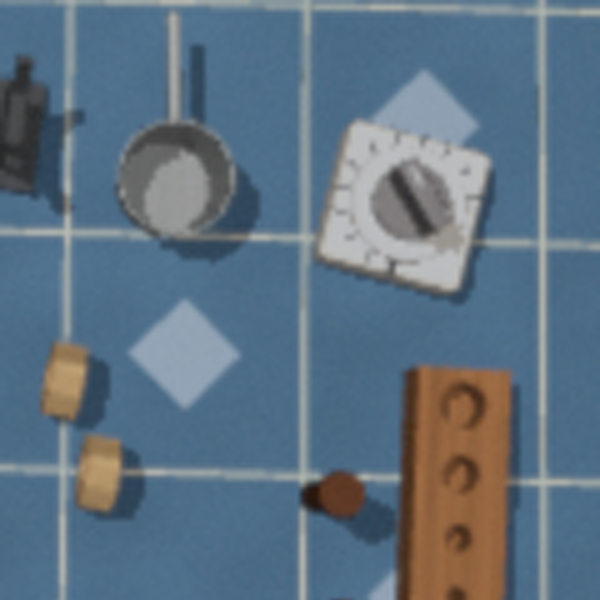

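View pics/t_l.png

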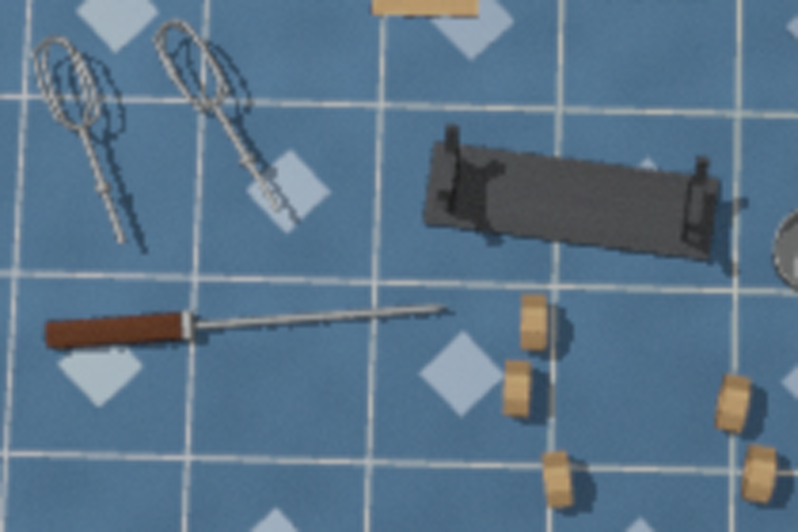

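View pics/s_r.png

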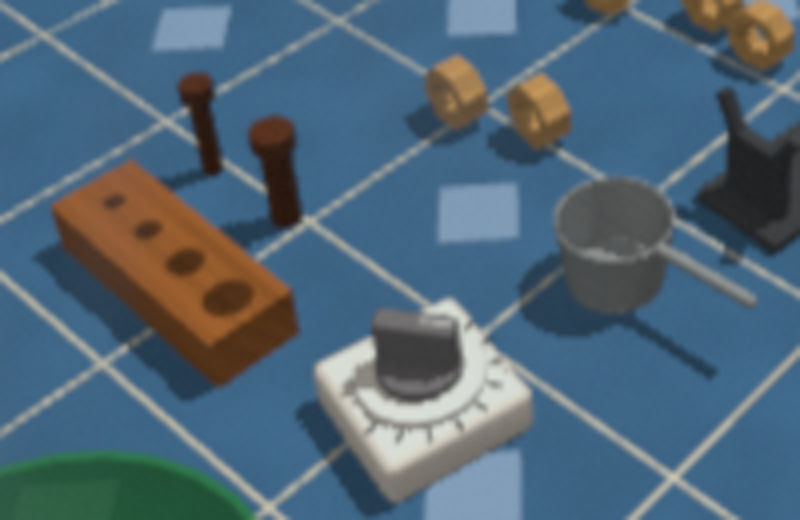

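View pics/s_l.png

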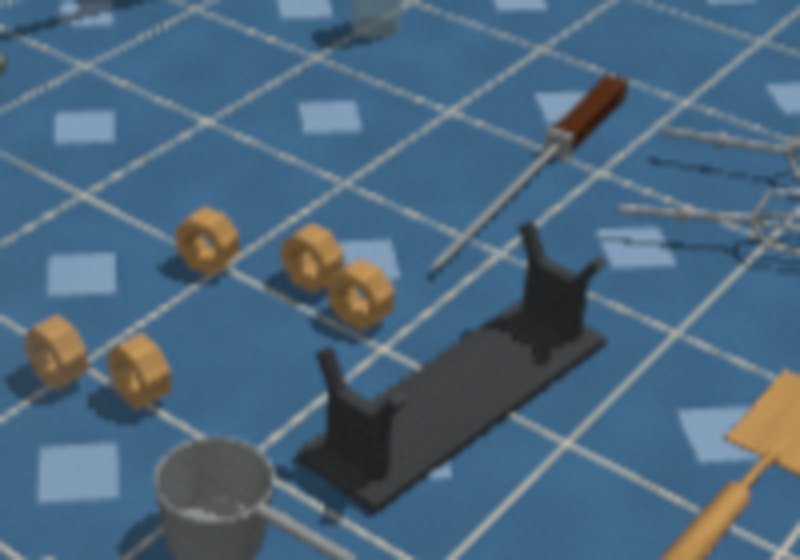

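```bash
cat > m.py <<'E'
from h import *
import pickle
def blobs(f,lo,hi,amin=10,roi=None,hsv=True):
    im=f["frame"]; x0,y0=(0,0)
    if roi: x0,y0,x1,y1=roi; im=im[y0:y1,x0:x1]
    K=4; up=cv2.resize(im,None,fx=K,fy=K,interpolation=cv2.INTER_CUBIC)
    h=cv2.cvtColor(up,cv2.COLOR_RGB2HSV)
    m=cv2.inRange(h,lo,hi); n,l,st,c=cv2.connectedComponentsWithStats(m)
    out=[]
    for i in range(1,n):
        if st[i,4]/K/K<amin: continue
        cs,_=cv2.findContours((l==i).astype(np.uint8),cv2.RETR_EXTERNAL,cv2.CHAIN_APPROX_NONE)
        conv=lambda p:(np.asarray(p,float)+.5)/K-.5+np.array([x0,y0])
        out.append((conv(c[i]),st[i,4]/K/K,conv(max(cs,key=len)[:,0])))
    return out,m
E
python3 - <<'E'
from m import *
t=pickle.load(open("top0.pkl","rb"));s=pickle.load(open("scene0.pkl","rb"))
def px(f,u,v):
    print((u,v),f["frame"][v,u],cv2.cvtColor(f["frame"][v:v+1,u:u+1],cv2.COLOR_RGB2HSV)[0,0])
for p in [(438,238),(433,239),(462,220),(462,221),(384,216),(330,194),(220,196),(280,193),(340,165),(308,160),(440,185),(452,180),(455,179),(447,170)]: px(t,*p)
E
grep -c . m.py
```

```text
(438, 238) [95 58 40] [ 10 148  95]
(433, 239) [52 29 20] [  8 157  52]
(462, 220) [147  99  62] [ 13 147 147]
(462, 221) [150 102  66] [ 13 143 150]
(384, 216) [180 148 106] [ 17 105 180]
(330, 194) [183 152 108] [ 18 105 183]
(220, 196) [95 59 42] [ 10 142  95]
(280, 193) [110 116 120] [102  21 120]
(340, 165) [79 80 80] [90  3 80]
(308, 160) [50 49 51] [135  10  51]
(440, 185) [184 185 187] [110   4 187]
(452, 180) [56 53 54] [170  14  56]
(455, 179) [128 124 125] [173   8 128]
(447, 170) [186 188 190] [105   5 190]
15
```

Run:
```python
from m import *
t=pickle.load(open("top0.pkl","rb"));s=pickle.load(open("scene0.pkl","rb"))
def show(n,f,lo,hi,z,roi,amin=5):
    bl,m=blobs(f,lo,hi,amin,roi)
    for c,a,cn in bl:
        P=onplane(f,*c,z); W=np.array([onplane(f,*p,z)[:2] for p in cn[::3]],np.float32)
        r=cv2.minAreaRect(W)
        print(n,c.round(1),round(a,1),P.round(1),"rect",np.round(r[0],1),np.round(r[1],1),round(r[2],1))
show("head",t,(0,90,70),(12,255,130),75,(425,225,450,275))
show("block",t,(9,100,110),(16,255,255),36,(445,205,480,275),50)
show("ring",t,(14,70,110),(25,255,255),40,(310,180,400,250))
show("timer",t,(0,0,150),(180,30,255),32,(425,155,475,205),50)
show("handle",t,(0,90,60),(14,255,150),20,(195,185,245,205))
show("stand",t,(0,0,60),(180,25,100),10,(295,145,385,185),50)
print('scene')
show("head",s,(0,90,40),(12,255,130),75,(190,225,230,275))
show("block",s,(7,100,90),(16,255,255),36,(155,250,235,315),50)
show("ring",s,(11,70,110),(25,255,255),22,(250,195,355,260))
```

```text
head [437.8 238.4] 56.9 [ 436.3 -305.7   75. ] rect [ 436.5 -305.7] [23.7 24.4] 0.2
head [438.5 263.3] 30.9 [ 363.2 -308.    75. ] rect [ 363.  -307.9] [17.9 17.1] 34.5
block [461.3 240.8] 913.8 [ 431.9 -386.5   36. ] rect [ 433.5 -386.8] [ 56.6 163.3] 87.8
ring [330.1 194.5] 83.8 [563.9  16.3  40. ] rect [563.9  16.6] [42.5 19.2] 1.4
ring [325.7 211.8] 83.1 [510.3  28.6  40. ] rect [510.3  28.5] [18.8 42.8] 89.1
ring [382.4 215.8] 96.4 [ 502.2 -144.9   40. ] rect [ 502.5 -144.8] [22.4 42.7] 80.0
ring [389.3 234.3] 101.7 [ 446.3 -166.7   40. ] rect [ 446.4 -166.9] [23.7 42.6] 83.2
ring [336.2 235.7] 83.4 [438.1  -5.4  40. ] rect [438.   -5.1] [42.3 19.4] 7.6
timer [449.8 180.5] 590.6 [ 617.2 -352.6   32. ] rect [ 617.7 -354.4] [88.8 89.6] 76.1
handle [219.5 196.6] 213.9 [551.4 360.5  20. ] rect [551.4 360.6] [ 20.2 108.5] 5.8
stand [306.2 159.2] 110.2 [677.8  94.7  10. ] rect [680.5  85.3] [41.2 65.1] 85.4
stand [343.6 162.8] 1102.9 [669.1 -23.7  10. ] rect [668.9 -20.9] [214.5  69. ] 84.3
scene
head [199.9 243.6] 94.1 [ 396.2 -326.4   75. ] rect [ 402.5 -327.4] [16.3 95.3] 64.0
head [218.8 256.2] 172.9 [ 467.7 -325.4   75. ] rect [ 470.  -327.4] [23.4 94.4] 57.1
block [191.7 277.6] 1136.0 [ 440.5 -389.4   36. ] rect [ 437.9 -388.1] [ 58.4 166.7] 87.6
ring [302.5 208.1] 97.2 [436.    4.5  22. ] rect [436.3   5.2] [34.7 67.7] 51.7
ring [328.7 212.5] 104.5 [510.2  38.2  22. ] rect [511.8  38.6] [33.3 68.3] 43.7
ring [340.8 221.4] 114.6 [563.8  26.5  22. ] rect [564.5  26.1] [37.  63.4] 52.3
ring [264.5 235.8] 107.3 [ 444.3 -160.5   22. ] rect [ 444.  -159.9] [29.9 59.2] 55.0
ring [285.3 240.5] 113.2 [ 501.5 -138.2   22. ] rect [ 501.2 -137.2] [29.7 59.7] 52.1
```

Run:
```python
import cv2
a=cv2.imread("pics/top0.png"); b=cv2.imread("pics/scene0.png")
cv2.imwrite("pics/b1.png",cv2.rotate(cv2.resize(a[208:276,430:478],None,fx=11,fy=11,interpolation=cv2.INTER_CUBIC),cv2.ROTATE_90_CLOCKWISE))
cv2.imwrite("pics/b2.png",cv2.resize(b[250:315,160:230],None,fx=9,fy=9,interpolation=cv2.INTER_CUBIC))
```

```text
(no output)
```

View pics/b1.png

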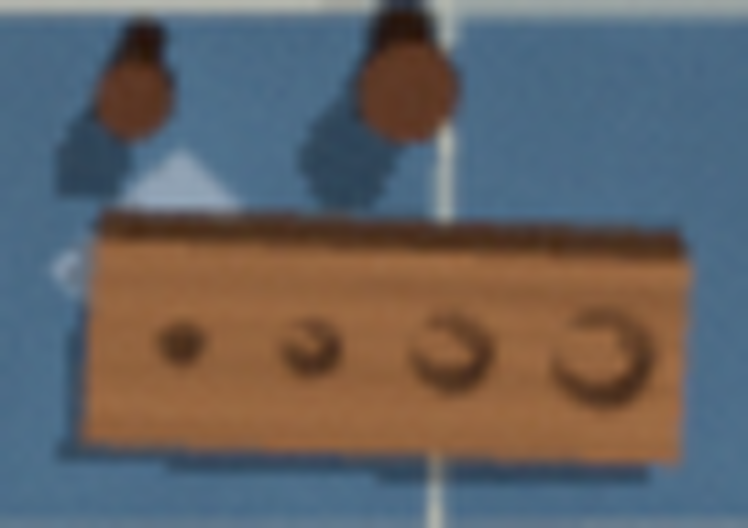

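View pics/b2.png

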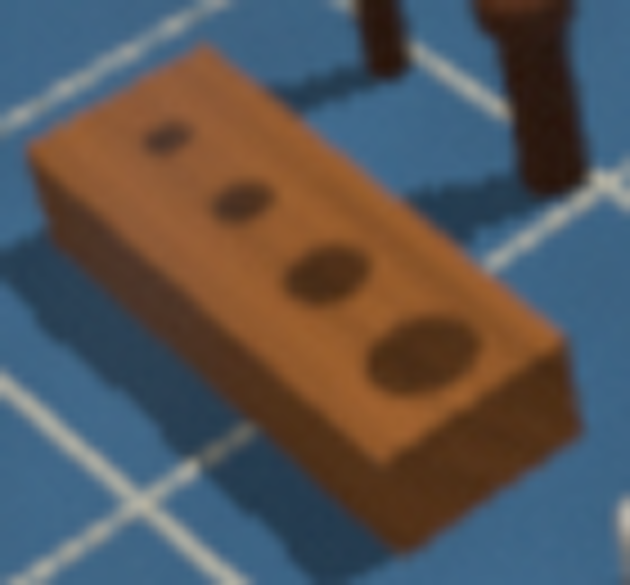

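Run:
```python
from m import *
t=pickle.load(open("top0.pkl","rb"));s=pickle.load(open("scene0.pkl","rb"))
H=748
def un(X,Y): # b1 -> orig px
    oy=H-1-X; ox=Y
    return (ox+.5)/11-.5+430,(oy+.5)/11-.5+208
for n,z,p in [("10",36,(181,343)),("14",36,(311,348)),("20",36,(452,352)),("26",36,(604,358)),("slim",75,(136,98)),("stout",75,(408,92))]:
    print(n,onplane(t,*un(*p),z).round(1))
print('scene')
for n,z,p in [("10",36,(167,138)),("14",36,(243,201)),("20",36,(327,275)),("26",36,(424,356))]:
    print(n,onplane(s,(p[0]+.5)/9-.5+160,(p[1]+.5)/9-.5+250,z).round(1))
# block frame check
# heads from scene crop s_r: slim (197,86) stout (272,132) /4 +150,215
for n,p in [("slim",(196,85)),("stout",(272,132))]:
    print(n,onplane(s,(p[0]+.5)/4-.5+150,(p[1]+.5)/4-.5+215,75).round(1))
c=np.array([433.5,-386.8]);a=np.deg2rad(-2.2);u=np.array([np.cos(a),np.sin(a)])
for q in (-58,-22,16,57):print(q,(c+u*q).round(1))
```

```text
10 [ 376.7 -384.8   36. ]
14 [ 412.5 -386.2   36. ]
20 [ 451.5 -387.4   36. ]
26 [ 493.8 -389.1   36. ]
slim [ 363.9 -308.    75. ]
stout [ 436.5 -306.1   75. ]
scene
10 [ 379.1 -385.    36. ]
14 [ 415.1 -386.    36. ]
20 [ 454.6 -388.    36. ]
26 [ 496.7 -389.3   36. ]
slim [ 369.1 -310.3   75. ]
stout [ 441.2 -307.9   75. ]
-58 [ 375.5 -384.6]
-22 [ 411.5 -386. ]
16 [ 449.5 -387.4]
57 [ 490.5 -389. ]
```

```bash
cat > d.py <<'E'
# usage: d.py x y z roll pitch yaw [grasp point offset mm behind TCP=0] -> delta in tool axes
import sys
from h import *
from scipy.spatial.transform import Rotation as R
a=[float(v) for v in sys.argv[1:]]
s=state(); R0=R.from_euler('xyz',s["ee_rot"],degrees=True); Rt=R.from_euler('xyz',a[3:6],degrees=True)
off=a[6] if len(a)>6 else 0
d=np.array(a[:3])-Rt.apply([0,0,-off])-s["ee_pos"]
print("t",round(s["time_s"],2),"pos",s["ee_pos"].round(1),"rot",s["ee_rot"].round(2),"w",round(s["gripper_width"],1),"F",s["force"].round(1))
print("shift in tool axes",R0.inv().apply(d).round(1),"turn",np.rad2deg((R0.inv()*Rt).as_rotvec()).round(2))
E
python3 -m creep '[[0,0,0,0,0,0,10.7],[0,0,0,0,0,0,10.7],[0,0,0,0,0,0,10.7],[0,0,0,0,0,0,10.7],[0,0,0,0,0,0,10.7]]' 30
python3 -m creep '[[0.4,0,40,0,0,0,10.7],[0.4,0,40,0,0,0,10.7],[0.4,0,60,0,0,0,0],[0.4,-40,40,0,0,0,0],[0.4,-60,0,0,0,0,0]]'
python3 d.py 436.4 -306 120 180 0 90
```

```text
time_s: 0.72
ee_pos: [147.1, 555.5, 213.5]
ee_rot: [-180.0, 0.0, 111.3]
force: [-0.2, 0.2, -0.6]
gripper_width: 91.0
time_s: 1.35
ee_pos: [326.8, 478.0, 212.4]
ee_rot: [180.0, 0.1, 90.2]
force: [-0.3, -0.6, 0.2]
gripper_width: 54.8
t 1.35 pos [326.8 478.  212.4] rot [1.7998e+02 5.0000e-02 9.0160e+01] w 54.8 F [-0.3 -0.6  0.2]
shift in tool axes [-784.3  107.3   93.1] turn [0.02 0.05 0.16]
```

```bash
python3 -m creep '[[0.4,-60,10,0,0,0,0],[0.4,-60,10,0,0,0,0],[0.4,-60,10,10,0,0,0],[0.4,-60,10,10,0,0,0],[0.4,-60,10,10,0,0,0]]' 30
python3 -m creep '[[0.4,-60,10,10,0,0,0],[0.4,-60,10,10,0,0,0],[0.4,-60,10,10,0,0,0],[0.4,-60,10,0,0,0,0],[0.4,-60,10,0,0,0,0]]' 30
python3 -m creep '[[0.4,-60,0,0,0,0,0],[0.4,-60,0,0,0,0,0],[0.4,-40,0,0,0,0,0],[0.4,0,0,0,0,0,0],[0.4,0,0,0,0,0,0]]' 30
python3 d.py 436.4 -306 120 180 0 90
python3 - <<'E'
from h import *
import pickle
for n in("scene","top"):
    f=snap(n,n+"1.png"); pickle.dump(f,open(n+"1.pkl","wb"))
a=cv2.imread("pics/top1.png"); b=cv2.imread("pics/scene1.png")
cv2.imwrite("pics/v1.png",np.hstack([cv2.resize(a[190:290,400:500],(400,400),interpolation=cv2.INTER_CUBIC),cv2.resize(b[190:290,170:270],(400,400),interpolation=cv2.INTER_CUBIC)]))
E
```

```text
time_s: 1.98
ee_pos: [375.4, 177.1, 183.6]
ee_rot: [180.0, 0.0, 90.3]
force: [0.8, 0.2, 0.3]
gripper_width: 54.9
time_s: 2.6
ee_pos: [426.7, -122.8, 153.7]
ee_rot: [-180.0, -0.0, 90.2]
force: [0.9, -0.1, 0.2]
gripper_width: 54.9
time_s: 3.22
ee_pos: [427.2, -280.0, 153.4]
ee_rot: [-179.9, -0.1, 90.3]
force: [0.4, 0.9, -0.2]
gripper_width: 54.2
t 3.23 pos [ 427.2 -280.   153.4] rot [-1.7993e+02 -8.0000e-02  9.0250e+01] w 54.2 F [ 0.4  0.9 -0.2]
shift in tool axes [-26.1   9.2  33.4] turn [-0.07 -0.08  0.25]
```

View pics/v1.png

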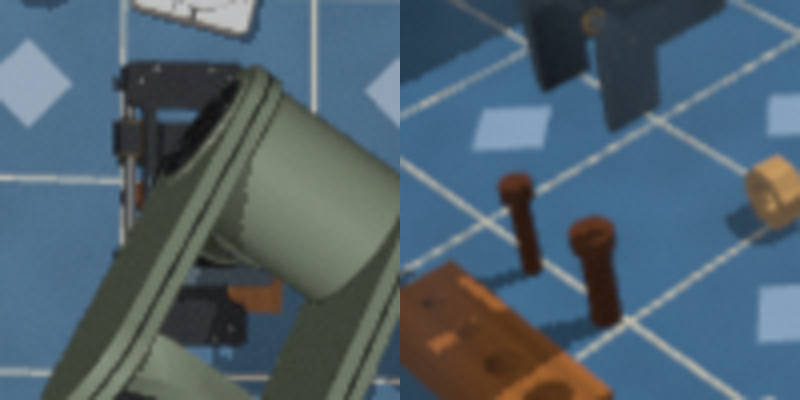

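Run:
```python
from h import *
import pickle
f=pickle.load(open("scene1.pkl","rb"))
for dx in (-27,0,27):
  for dy in(-16,16):
    p=proj(f,[427.2+dx+(0),-280+dy,153.4]); print(dx,dy,(p-[170,190])*4+[400,0])
b=f["frame"][...,::-1]
cv2.imwrite("pics/v1b.png",cv2.resize(b[170:230,280-100:280-20],(800,600),interpolation=cv2.INTER_CUBIC))
```

```text
-27 -16 [544.67615351  90.94729131]
-27 16 [587.99639085  67.48199987]
0 -16 [573.21081584 108.45007252]
0 16 [616.55671415  84.25850645]
27 -16 [602.62377964 126.49159212]
27 16 [645.97684219 101.54006753]
```

View pics/v1b.png

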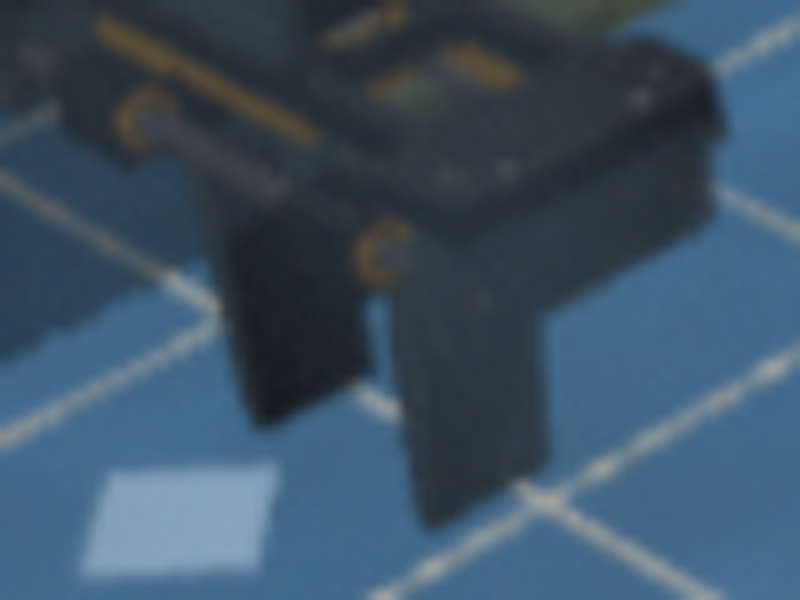

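```bash
python3 -m creep '[[0.4,-13,6,20,0,0,0],[0.4,-14,5,20,0,0,0.2],[0.4,0,0,18,0,0,0],[0.4,0,0,0,0,0,0]]' 30
cat > v.py <<'E'
# v.py tag scene(u0 v0 u1 v1) K : crop view
import sys
from h import *
import pickle
n=sys.argv[1]; tag=sys.argv[2]; u0,v0,u1,v1,K=map(int,sys.argv[3:8])
f=grab_frame(n); pickle.dump(f,open(tag+".pkl","wb"))
b=f["frame"][...,::-1][v0:v1,u0:u1]
cv2.imwrite("pics/"+tag+".png",cv2.resize(b,None,fx=K,fy=K,interpolation=cv2.INTER_CUBIC))
E
python3 v.py scene v2 185 200 265 275 8
python3 d.py 439 -307 49 180 0 90
```

```text
time_s: 3.82
ee_pos: [438.1, -306.0, 94.8]
ee_rot: [-179.8, -0.1, 90.2]
force: [0.2, 0.2, 0.2]
gripper_width: 54.7
t 3.88 pos [ 438.8 -306.6   95.8] rot [-1.7995e+02 -5.0000e-02  9.0150e+01] w 54.7 F [-0.5 -0.4 -0.5]
shift in tool axes [-0.5  0.3 46.8] turn [-0.05 -0.05  0.15]
```

View pics/v2.png

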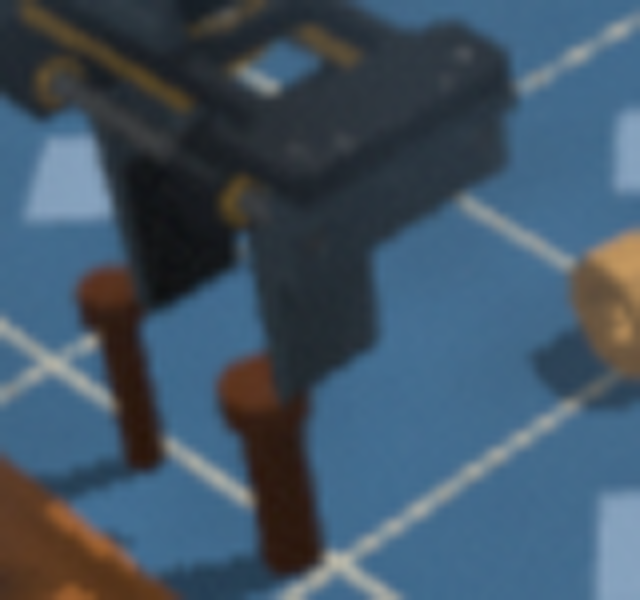

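```bash
python3 -m creep '[[0.4,0,0,15,0,0,0],[0.4,0,0,15,0,0,0],[0.4,0,0,17,0,0,0],[0.4,0,0,0,0,0,0]]' 30
python3 -m creep '[[0.9,0,0,0,0,0,0],[0.9,0,0,0,0,0,0],[0.9,0,0,0,0,0,0],[0.9,0,0,0,0,0,0]]' 40
python3 v.py scene v3 185 200 265 275 8
python3 d.py 439 -307 49 180 0 90
```

```text
time_s: 4.38
ee_pos: [437.7, -306.8, 47.3]
ee_rot: [-179.8, -0.1, 90.1]
force: [-1.3, -0.2, -0.3]
gripper_width: 54.6
time_s: 4.88
ee_pos: [439.1, -307.9, 49.4]
ee_rot: [180.0, 0.0, 90.1]
force: [-1.4, 0.4, 2.0]
gripper_width: 27.0
t 4.92 pos [ 439.  -307.9   49.3] rot [1.7996e+02 3.0000e-02 9.0070e+01] w 26.8 F [-0.2  0.3  1.7]
shift in tool axes [ 0.9 -0.   0.3] turn [0.04 0.03 0.07]
```

View pics/v3.png

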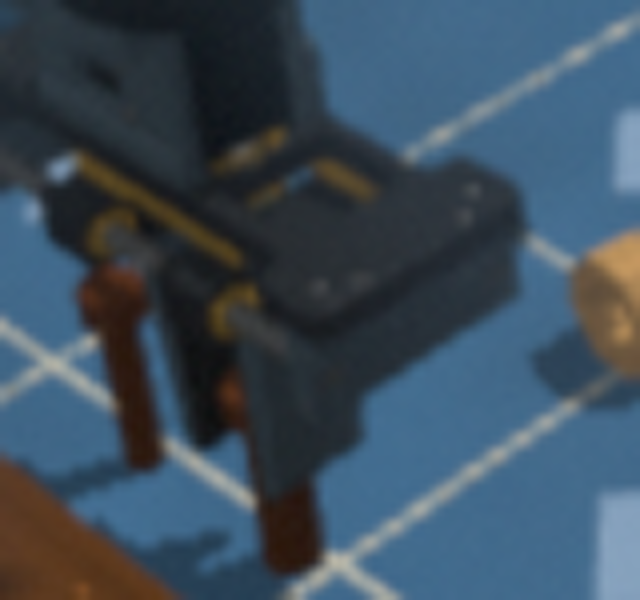

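```bash
python3 -m creep '[[0.9,0,0,-20,0,0,0],[0.9,0,0,-20,0,0,0],[0.9,-20,4,-12,0,0,0],[0.9,-30,6,0,0,0,0],[0.9,-30,4,0,0,0,0]]' 40
python3 -m creep '[[0.9,0,0,0,0,0,0],[0.9,0,0,0,0,0,0]]' 40
python3 v.py scene v4 155 210 245 320 7
python3 d.py 453 -387.5 95 180 0 90
```

```text
time_s: 5.55
ee_pos: [453.2, -388.4, 101.2]
ee_rot: [180.0, 0.0, 90.1]
force: [0.2, -0.1, -0.5]
gripper_width: 26.8
time_s: 5.8
ee_pos: [452.4, -386.8, 100.5]
ee_rot: [-179.9, -0.1, 90.1]
force: [0.3, 0.7, -0.4]
gripper_width: 26.9
t 5.85 pos [ 452.4 -386.6  100.6] rot [-1.7995e+02 -8.0000e-02  9.0090e+01] w 26.5 F [-0.6  1.  -0. ]
shift in tool axes [-0.9  0.6  5.6] turn [-0.05 -0.08  0.09]
```

View pics/v4.png

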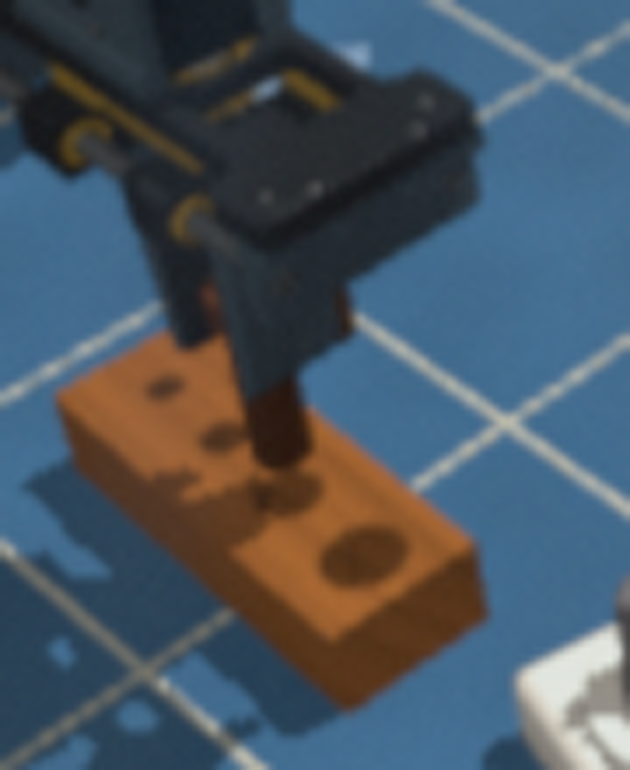

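Run:
```python
from h import *
import pickle
f=pickle.load(open("v4.pkl","rb"))
b=f["frame"][...,::-1][245:300,170:225].copy()
K=11; im=cv2.resize(b,None,fx=K,fy=K,interpolation=cv2.INTER_CUBIC)
def circ(c,r,z,col):
    a=np.linspace(0,2*np.pi,60); P=[((proj(f,[c[0]+r*np.cos(t),c[1]+r*np.sin(t),z])-[170,245])+.5)*K-.5 for t in a]
    cv2.polylines(im,[np.round(P).astype(int)],True,col,1)
circ((452.4,-386.6),10,51.3,(0,255,0)); circ((454.6,-388),11,36,(255,255,0)); circ((415.1,-386),8,36,(255,255,0));circ((496.7,-389.3),14,36,(255,255,0))
cv2.imwrite("pics/v4b.png",im)
```

```text
(no output)
```

View pics/v4b.png

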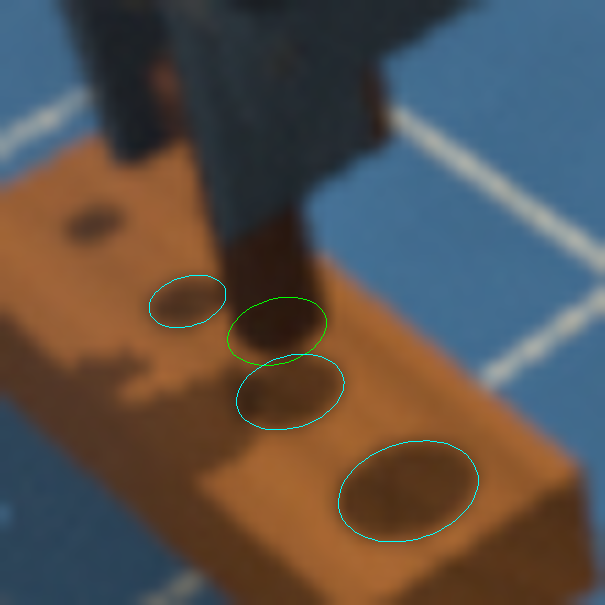

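```bash
python3 -m creep '[[0.9,0,0,5,0,0,0],[0.9,0,1,6,0,0,0],[0.9,0,0,0,0,0,0],[0.9,0,0,0,0,0,0]]' 40
python3 v.py scene v5 155 210 245 320 7
python3 d.py 453 -387.5 95 180 0 90
cat > c.py <<'E'
# c.py tag u0 v0 K  then circles x,y,r,z ...
import sys
from h import *
import pickle
f=pickle.load(open(sys.argv[1]+".pkl","rb")); u0,v0,K=map(int,sys.argv[2:5])
im=cv2.resize(f["frame"][...,::-1][v0:v0+600//K,u0:u0+700//K].copy(),None,fx=K,fy=K,interpolation=cv2.INTER_CUBIC)
for a in sys.argv[5:]:
    x,y,r,z=map(float,a.split(','))
    P=[((proj(f,[x+r*np.cos(t),y+r*np.sin(t),z])-[u0,v0])+.5)*K-.5 for t in np.linspace(0,2*np.pi,60)]
    cv2.polylines(im,[np.round(P).astype(int)],True,(0,255,0),1)
cv2.imwrite("pics/"+sys.argv[1]+"c.png",im)
E
python3 c.py v5 170 245 11 454.6,-388,11,36
```

```text
time_s: 6.35
ee_pos: [454.0, -387.6, 89.8]
ee_rot: [-180.0, -0.0, 90.1]
force: [0.1, 0.5, -0.7]
gripper_width: 26.9
t 6.4 pos [ 454.  -387.7   90. ] rot [179.99   0.    90.08] w 26.8 F [-0.2 -1.  -0.4]
shift in tool axes [ 0.2 -1.  -5. ] turn [0.01 0.   0.08]
```

View pics/v5c.png

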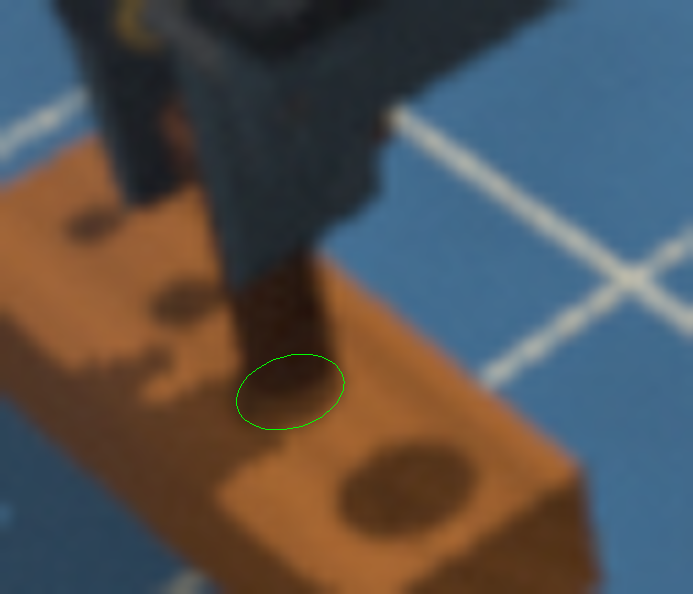

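```bash
python3 c.py scene0 185 225 13 439,-307.9,10,0 439,-307.9,14,75 439,-307.9,14,61 454.6,-388,11,36
```

```text
(no output)
```

View pics/scene0c.png

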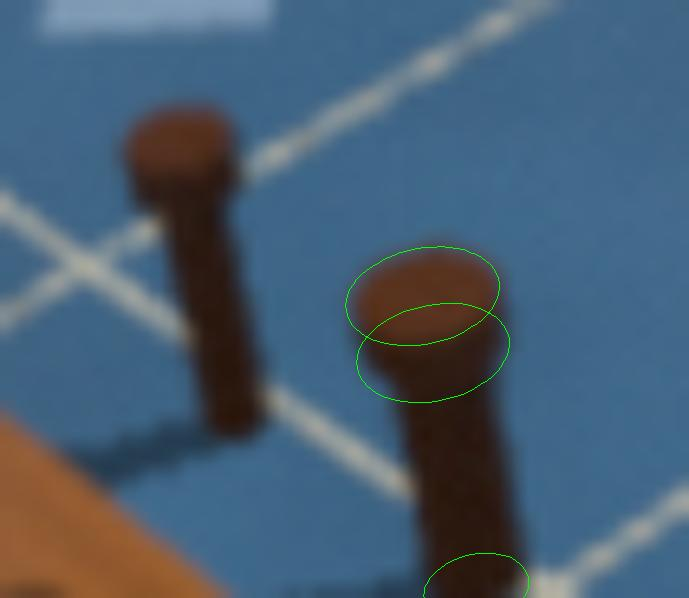

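```bash
python3 c.py scene0 175 245 11 439,-307.9,10,0 439,-307.9,14,75 439,-307.9,14,61 454.6,-388,11,36
```

```text
(no output)
```

View pics/scene0c.png

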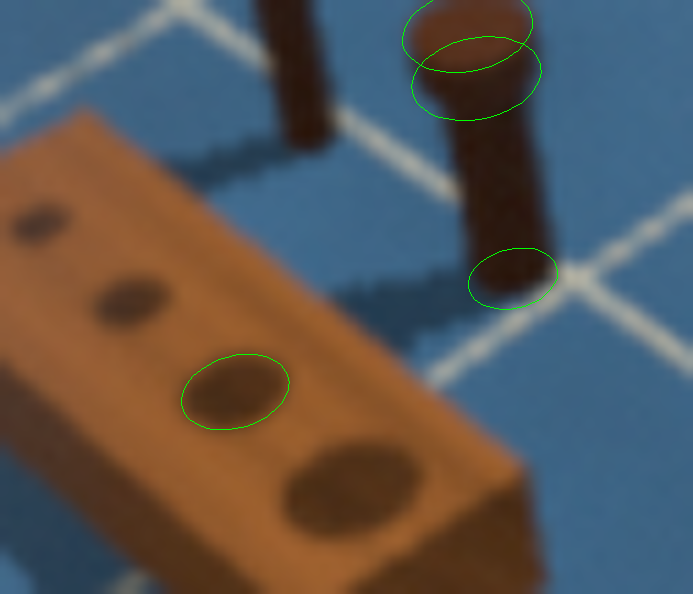

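```bash
python3 -m creep '[[0.9,-0.8,0,3,0,0,0],[0.9,0,0,3,0,0,0],[0.9,0,0,3,0,0,0],[0.9,0,0,0,0,0,0]]' 40
python3 d.py 454 -388.6 59 180 0 90
```

```text
time_s: 6.9
ee_pos: [453.7, -388.4, 80.5]
ee_rot: [-180.0, -0.0, 90.1]
force: [0.0, -0.7, -1.0]
gripper_width: 26.8
t 6.9 pos [ 453.7 -388.4   80.5] rot [-1.7997e+02 -3.0000e-02  9.0070e+01] w 26.8 F [ 0.  -0.7 -1. ]
shift in tool axes [-0.3  0.3 21.5] turn [-0.03 -0.03  0.07]
```

```bash
python3 -m creep '[[0.9,0,0,6,0,0,0],[0.9,0,0,6,0,0,0],[0.9,0,0,5,0,0,0],[0.9,0,0,0,0,0,0]]' 40
python3 -m creep '[[0.9,0,0,2,0,0,0],[0.9,0,0,2,0,0,0],[0.9,0,0,1,0,0,0],[0.9,0,0,0,0,0,0]]' 40
```

```text
time_s: 7.4
ee_pos: [453.7, -388.3, 63.3]
ee_rot: [-180.0, -0.0, 90.1]
force: [0.6, -0.9, -0.8]
gripper_width: 26.9
time_s: 7.9
ee_pos: [454.0, -388.7, 59.4]
ee_rot: [180.0, 0.0, 90.1]
force: [-0.5, -0.0, 2.6]
gripper_width: 27.2
```

```bash
python3 -m creep '[[0.4,0,0,-1,0,0,0],[0.4,0,0,0,0,0,0],[0.4,0,0,0,0,0,0],[0.4,0,0,-25,0,0,0],[0.4,0,0,-25,0,0,0]]' 40
python3 -m creep '[[0.4,40,-40,0,0,0,0],[0.4,38,-48,0,0,0,0],[0.4,0,0,0,0,0,0],[0.4,0,0,0,0,0,0]]' 40
python3 d.py 366.5 -310 49 180 0 90
python3 v.py scene v6 155 210 245 320 7
```

```text
time_s: 8.52
ee_pos: [453.7, -388.3, 110.0]
ee_rot: [-179.9, -0.1, 90.1]
force: [-1.2, -0.7, 0.2]
gripper_width: 54.8
time_s: 9.02
ee_pos: [366.6, -311.3, 110.5]
ee_rot: [179.9, 0.1, 90.1]
force: [0.7, -0.3, 0.2]
gripper_width: 54.7
t 9.03 pos [ 366.6 -311.3  110.5] rot [1.799e+02 8.000e-02 9.007e+01] w 54.7 F [ 0.7 -0.3  0.2]
shift in tool axes [ 1.4 -0.2 61.5] turn [0.1  0.08 0.07]
```

View pics/v6.png

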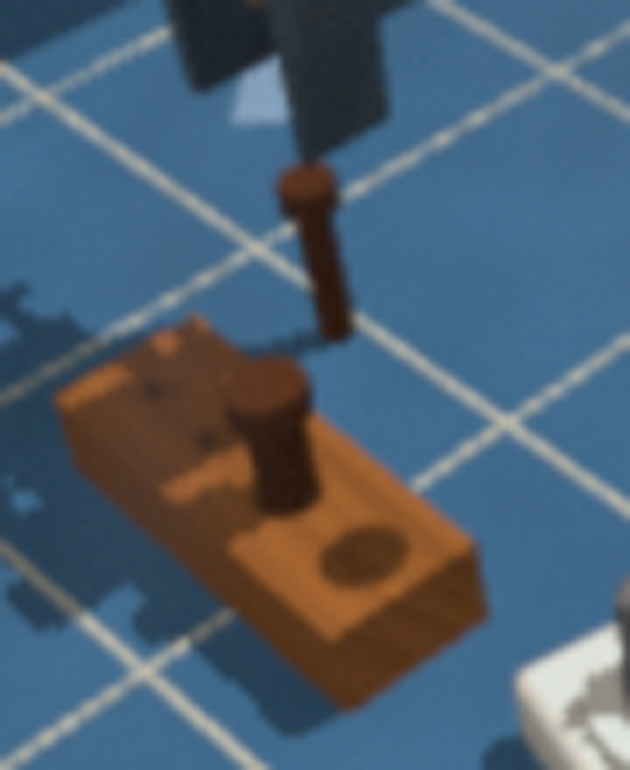

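Stout dabber stands in its hole (foot at ~(285,505) in the crop). The slim one is under the gripper; descend and grip it.

```bash
python3 -m creep '[[0.4,1,0,20,0,0,0],[0.4,0,0,20,0,0,0],[0.4,0,0,21,0,0,0],[0.4,0,0,0,0,0,0],[0.4,0,0,0,0,0,0]]' 40
python3 -m creep '[[0.9,0,0,0,0,0,0],[0.9,0,0,0,0,0,0],[0.9,0,0,0,0,0,0],[0.9,0,0,0,0,0,0]]' 40
python3 d.py 366.5 -310 49 180 0 90
```

```text
time_s: 9.7
ee_pos: [366.9, -310.6, 49.4]
ee_rot: [179.9, 0.1, 90.1]
force: [0.5, 1.4, -0.4]
gripper_width: 54.6
time_s: 10.2
ee_pos: [365.9, -309.7, 49.1]
ee_rot: [180.0, 0.0, 90.1]
force: [-0.5, -0.5, 0.7]
gripper_width: 20.4
t 10.2 pos [ 365.9 -309.7   49.1] rot [1.7998e+02 1.0000e-02 9.0070e+01] w 20.4 F [-0.5 -0.5  0.7]
shift in tool axes [-0.3  0.6  0.1] turn [0.02 0.01 0.07]
```

```bash
python3 -m creep '[[0.9,0,0,-20,0,0,0],[0.9,0,0,-20,0,0,0],[0.9,0,0,-15,0,0,10],[0.9,0,0,0,0,0,10],[0.9,0,0,0,0,0,10]]' 40
python3 -m creep '[[0.9,0,0,0,0,0,10],[0.9,0,0,0,0,0,10],[0.9,0,0,0,0,0,10],[0.9,0,0,0,0,0,10],[0.9,0,0,0,0,0,10]]' 40
python3 -m creep '[[0.9,0,0,0,0,0,10],[0.9,24,37,0,0,0,0],[0.9,24,38,0,0,0,0],[0.9,0,0,0,0,0,0],[0.9,0,0,0,0,0,0]]' 40
python3 d.py 415 -386.9 89 180 0 0
python3 v.py scene v7 155 210 245 320 7
python3 c.py v7 160 245 11 414.4,-386.5,8,36
```

```text
time_s: 10.82
ee_pos: [365.8, -309.6, 104.2]
ee_rot: [180.0, -0.0, 59.7]
force: [0.0, -0.8, 0.3]
gripper_width: 20.7
time_s: 11.45
ee_pos: [365.7, -309.5, 103.9]
ee_rot: [-180.0, 0.0, 9.7]
force: [-0.7, 0.5, -0.2]
gripper_width: 20.8
time_s: 12.08
ee_pos: [413.1, -383.7, 103.3]
ee_rot: [-179.9, 0.1, 0.1]
force: [0.3, 0.3, -0.0]
gripper_width: 20.5
t 12.07 pos [ 413.1 -383.7  103.3] rot [-1.7989e+02  9.0000e-02  7.0000e-02] w 20.5 F [ 0.3  0.3 -0. ]
shift in tool axes [ 1.9  3.3 14.3] turn [-0.11  0.09  0.07]
```

View pics/v7c.png

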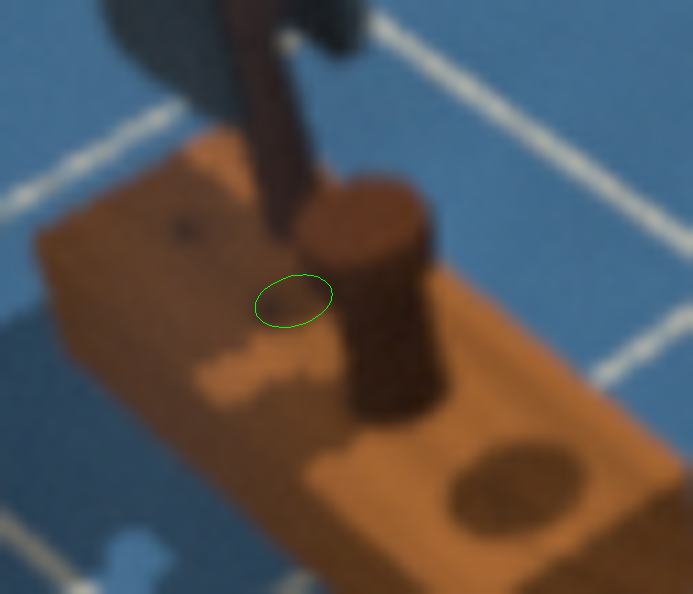

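```bash
python3 -m creep '[[0.9,1,2,7,0,0,0],[0.9,1,1.3,6,0,0,0],[0.9,0,0,0,0,0,0],[0.9,0,0,0,0,0,0]]' 40
python3 d.py 415 -386.9 89 180 0 0
python3 v.py scene v8 155 210 245 320 7
python3 c.py v8 160 245 11 414.4,-386.5,8,36
```

```text
time_s: 12.62
ee_pos: [415.9, -387.8, 90.9]
ee_rot: [-180.0, 0.0, 0.1]
force: [1.3, 0.1, -0.6]
gripper_width: 21.0
t 12.62 pos [ 415.9 -387.8   90.9] rot [-1.7999e+02  0.0000e+00  8.0000e-02] w 21.0 F [ 1.3  0.1 -0.6]
shift in tool axes [-0.9 -0.9  1.9] turn [-0.01  0.    0.08]
```

View pics/v8c.png

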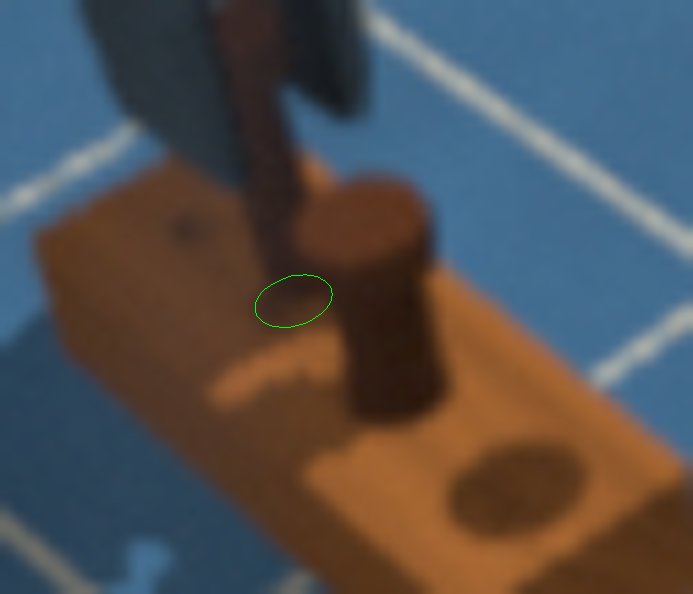

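```bash
python3 -m creep '[[0.9,-0.4,-0.5,3,0,0,0],[0.9,0,0,3,0,0,0],[0.9,0,0,2,0,0,0],[0.9,0,0,0,0,0,0]]' 40
python3 d.py 415 -386.9 59 180 0 0
```

```text
time_s: 13.18
ee_pos: [415.9, -387.8, 84.0]
ee_rot: [179.9, -0.1, 0.1]
force: [-1.5, 0.7, 5.7]
gripper_width: 20.9
t 13.18 pos [ 415.9 -387.8   84. ] rot [ 1.7994e+02 -7.0000e-02  7.0000e-02] w 20.9 F [-1.5  0.7  5.7]
shift in tool axes [-0.9 -0.9 25. ] turn [ 0.06 -0.07  0.07]
```

```bash
python3 -m creep '[[0.9,-0.5,-0.5,0,0,0,0],[0.9,-0.4,-0.4,0,0,0,0],[0.9,0,0,0,0,0,0]]' 40
python3 d.py 415 -386.9 59 180 0 0
python3 -m creep '[[0.9,0,0,0,0,0,0],[0.9,0,0,1,0,0,0],[0.9,0,0,0,0,0,0]]' 40
python3 d.py 415 -386.9 59 180 0 0
```

```text
time_s: 13.55
ee_pos: [415.2, -387.3, 84.0]
ee_rot: [179.9, -0.1, 0.1]
force: [0.1, 0.0, 6.4]
gripper_width: 20.8
t 13.55 pos [ 415.2 -387.3   84. ] rot [ 1.7988e+02 -1.1000e-01  7.0000e-02] w 20.8 F [0.1 0.  6.4]
shift in tool axes [-0.3 -0.5 25. ] turn [ 0.12 -0.11  0.07]
time_s: 13.92
ee_pos: [415.5, -387.5, 83.8]
ee_rot: [179.8, -0.2, 0.1]
force: [-0.2, 0.1, 9.6]
gripper_width: 20.6
t 13.93 pos [ 415.5 -387.5   83.8] rot [ 1.7984e+02 -1.5000e-01  7.0000e-02] w 20.6 F [-0.2  0.1  9.6]
shift in tool axes [-0.6 -0.7 24.8] turn [ 0.16 -0.15  0.07]
```

```bash
python3 v.py scene v9 155 210 245 320 7
python3 c.py v9 170 240 14 414.4,-386.5,8,36
python3 - <<'E'
import cv2
im=cv2.imread("pics/v9c.png"); cv2.imwrite("pics/v9d.png",cv2.convertScaleAbs(im,alpha=2.2))
E
```

```text
(no output)
```

View pics/v9d.png

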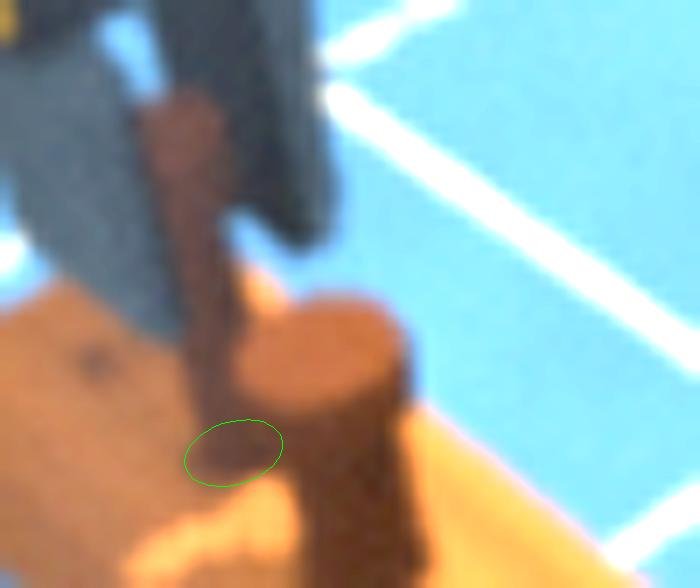

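```bash
python3 c.py v9 170 240 14 415.2,-387.3,7,45 415.2,-387.3,7,55 415.2,-387.3,7,65 415.2,-387.3,7,36 415.2,-387.3,11,110 415.2,-387.3,11,96 454,-388.6,14,85
python3 - <<'E'
import cv2
im=cv2.imread("pics/v9c.png"); cv2.imwrite("pics/v9d.png",cv2.convertScaleAbs(im,alpha=2.2))
E
```

```text
(no output)
```

View pics/v9d.png

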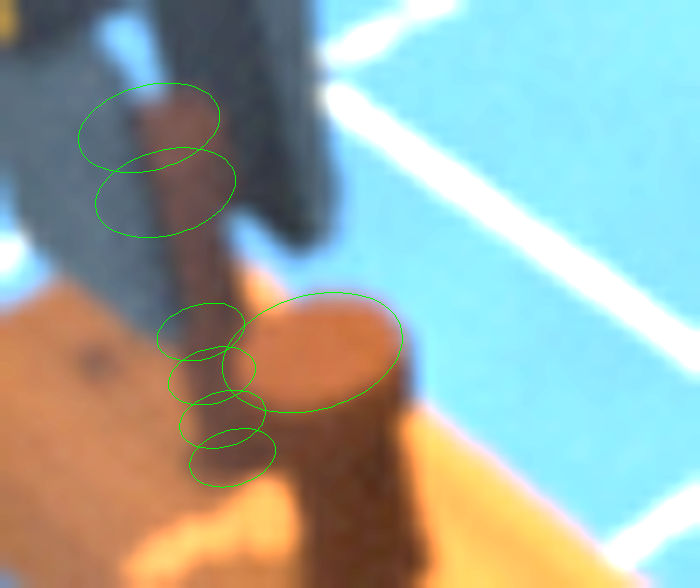

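```bash
python3 -m creep '[[0.9,-0.6,0,0,0,0,0],[0.9,0,0,0,0,0,0],[0.9,0,0,0,0,0,0]]' 40
python3 -m creep '[[0.9,-0.6,0,0,0,0,0],[0.9,0,0,0,0,0,0],[0.9,0,0,0,0,0,0]]' 40
python3 -m creep '[[0.9,-0.6,0,0,0,0,0],[0.9,0,0,0,0,0,0],[0.9,0,0,0,0,0,0]]' 40
```

```text
time_s: 14.35
ee_pos: [415.0, -387.5, 83.8]
ee_rot: [179.8, -0.2, 0.1]
force: [-0.8, 1.1, 9.1]
gripper_width: 20.7
time_s: 14.72
ee_pos: [414.6, -387.5, 83.8]
ee_rot: [179.8, -0.2, 0.1]
force: [-0.1, 1.0, 9.6]
gripper_width: 20.5
time_s: 15.1
ee_pos: [414.1, -387.6, 83.8]
ee_rot: [179.8, -0.2, 0.1]
force: [-0.1, -0.3, 8.4]
gripper_width: 20.9
```

```bash
python3 -m creep '[[0.9,0,0,-4,0,0,0],[0.9,0,0,0,0,0,0],[0.9,0,0,0,0,0,0]]' 40
python3 v.py scene v10 155 210 245 320 7
python3 c.py v10 170 230 14 414.1,-387.5,7,45 414.1,-387.5,7,55 414.1,-387.5,7,65 414.1,-387.5,7,39 414.1,-387.5,11,113 414.1,-387.5,11,99 454,-388.6,14,85
python3 - <<'E'
import cv2
im=cv2.imread("pics/v10c.png"); cv2.imwrite("pics/v10d.png",cv2.convertScaleAbs(im,alpha=2.2))
E
python3 d.py 415 -386.9 59 180 0 0
```

```text
time_s: 15.48
ee_pos: [412.6, -386.2, 85.5]
ee_rot: [-180.0, 0.0, 0.1]
force: [0.1, 0.0, -0.0]
gripper_width: 20.6
t 15.53 pos [ 412.6 -386.2   85.5] rot [-1.7996e+02  4.0000e-02  7.0000e-02] w 20.9 F [ 0.3  0.  -0.7]
shift in tool axes [ 2.4  0.7 26.5] turn [-0.04  0.04  0.07]
```

View pics/v10d.png

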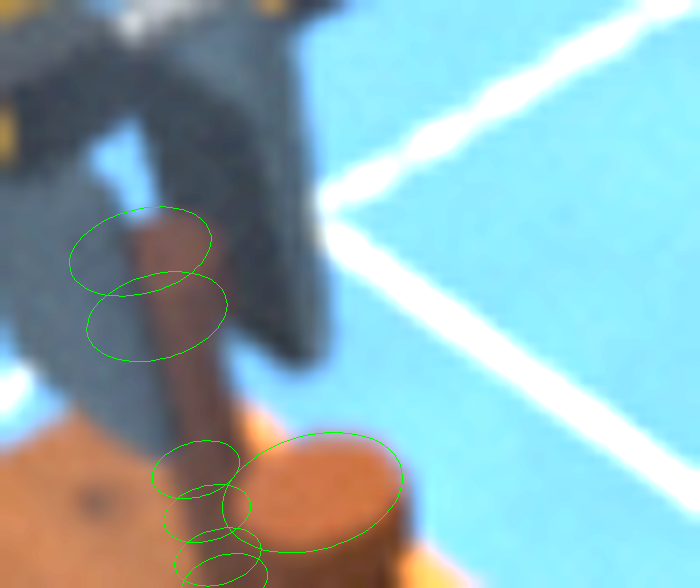

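```bash
python3 -m creep '[[0.9,0.4,0.8,0,0,0,0],[0.9,0,0,0.7,0,0,0],[0.9,0,0,0.7,0,0,0],[0.9,0,0,0,0,0,0]]' 40
python3 d.py 413.1 -387 59 180 0 0
```

```text
time_s: 16.02
ee_pos: [413.2, -387.2, 84.4]
ee_rot: [-180.0, 0.0, 0.1]
force: [0.3, -0.4, -0.4]
gripper_width: 20.6
t 16.02 pos [ 413.2 -387.2   84.4] rot [-1.7999e+02  1.0000e-02  7.0000e-02] w 20.6 F [ 0.3 -0.4 -0.4]
shift in tool axes [-0.1 -0.2 25.4] turn [-0.01  0.01  0.07]
```

```bash
python3 -m creep '[[0.9,0,0,0.7,0,0,0],[0.9,0,0,0.7,0,0,0],[0.9,0,0,0,0,0,0],[0.9,0,0,0,0,0,0]]' 40
python3 d.py 413.1 -387 59 180 0 0
```

```text
time_s: 16.52
ee_pos: [413.2, -387.4, 83.1]
ee_rot: [180.0, -0.0, 0.1]
force: [0.1, -0.4, -0.8]
gripper_width: 20.9
t 16.52 pos [ 413.2 -387.4   83.1] rot [ 1.7999e+02 -1.0000e-02  8.0000e-02] w 20.9 F [ 0.1 -0.4 -0.8]
shift in tool axes [-0.2 -0.4 24.1] turn [ 0.01 -0.01  0.08]
```

No contact force: it is going in. Continue.

```bash
python3 -m creep '[[0.9,0,0,2,0,0,0],[0.9,0,0,2,0,0,0],[0.9,0,0,2,0,0,0],[0.9,0,0,0,0,0,0]]' 40
python3 d.py 413.1 -387 59 180 0 0
```

```text
time_s: 17.02
ee_pos: [413.1, -387.3, 76.8]
ee_rot: [-180.0, 0.0, 0.1]
force: [0.3, -0.6, -1.0]
gripper_width: 20.8
t 17.02 pos [ 413.1 -387.3   76.8] rot [-1.8e+02  1.0e-02  7.0e-02] w 20.8 F [ 0.3 -0.6 -1. ]
shift in tool axes [-0.  -0.3 17.8] turn [-0.    0.01  0.07]
```

```bash
python3 -m creep '[[0.9,0,0,5,0,0,0],[0.9,0,0,5,0,0,0],[0.9,0,0,4,0,0,0],[0.9,0,0,0,0,0,0]]' 40
python3 -m creep '[[0.9,0,0,2,0,0,0],[0.9,0,0,2,0,0,0],[0.9,0,0,1,0,0,0],[0.9,0,0,0,0,0,0]]' 40
python3 d.py 413.1 -387 59 180 0 0
```

```text
time_s: 17.52
ee_pos: [413.0, -387.2, 62.6]
ee_rot: [-180.0, 0.0, 0.1]
force: [-0.3, -1.7, -1.8]
gripper_width: 20.6
time_s: 18.02
ee_pos: [413.6, -387.5, 59.0]
ee_rot: [180.0, -0.1, 0.1]
force: [-0.8, -0.2, 4.6]
gripper_width: 20.4
t 18.02 pos [ 413.6 -387.5   59. ] rot [ 1.7996e+02 -6.0000e-02  7.0000e-02] w 20.4 F [-0.8 -0.2  4.6]
shift in tool axes [-0.5 -0.5 -0. ] turn [ 0.04 -0.06  0.07]
```

```bash
python3 -m creep '[[0.6,0,0,-1,0,0,0],[0.6,0,0,0,0,0,0],[0.6,0,0,-30,0,0,0],[0.6,0,0,-40,0,0,0],[0.6,0,0,-40,0,0,0]]' 40
python3 d.py 620 -356 150 180 0 0
python3 v.py scene v11 205 280 295 340 8
python3 - <<'E'
import cv2
a=cv2.imread("pics/top0.png"); cv2.imwrite("pics/tm.png",cv2.resize(a[160:202,430:472],None,fx=14,fy=14,interpolation=cv2.INTER_CUBIC))
E
```

```text
time_s: 18.65
ee_pos: [412.9, -386.7, 169.6]
ee_rot: [-179.9, 0.1, 0.1]
force: [0.8, 0.5, -0.0]
gripper_width: 36.2
t 18.65 pos [ 412.9 -386.7  169.6] rot [-1.7991e+02  6.0000e-02  7.0000e-02] w 36.2 F [ 0.8  0.5 -0. ]
shift in tool axes [207.2 -30.5  19.5] turn [-0.09  0.06  0.07]
```

View pics/v11.png

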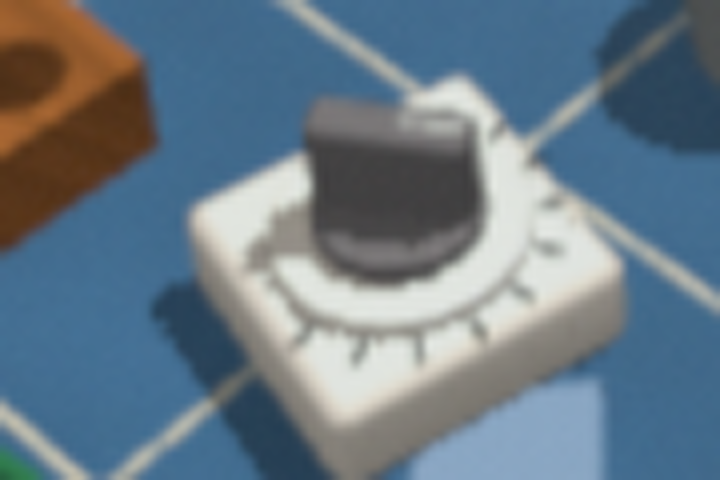

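View pics/tm.png

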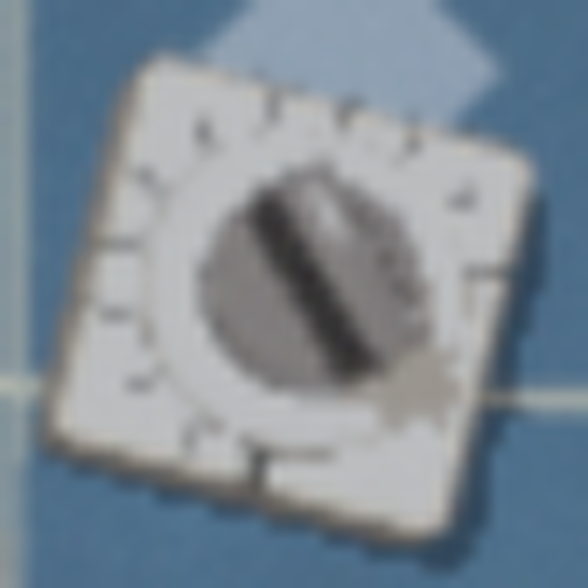

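Run:
```python
from h import *
import pickle
f=pickle.load(open("v11.pkl","rb"))
g=lambda u,v,z:onplane(f,205+(u+.5)/8-.5,280+(v+.5)/8-.5,z).round(1)
print(g(405,246,32)); C=[g(*p,32) for p in [(192,215),(340,425),(622,268),(465,75)]]; print(C)
# knob bar top ends: left end (310..), right
print(g(315,110,76),g(478,125,76))
t=pickle.load(open("top0.pkl","rb"))
k=lambda u,v,z:onplane(t,430+(u+.5)/14-.5,160+(v+.5)/14-.5,z).round(1)
print("disc",k(312,285,46),"bar dark left top edge",k(280,200,76),k(370,360,76))
```

```text
[ 623.3 -358.    32. ]
[array([ 571., -388.,   32.]), array([ 653.6, -408.1,   32. ]), array([ 673.3, -325.7,   32. ]), array([ 590.4, -304.6,   32. ])]
[ 601.9 -365.3   76. ] [ 638.6 -341.3   76. ]
disc [ 617. -355.   46.] bar dark left top edge [ 630.4 -340.1   76. ] [ 596.3 -359.3   76. ]
```

```bash
python3 -m creep '[[0.35,50,-7,0,0,0,0],[0.35,52,-8,15,0,0,0],[0.35,53,-8,15,0,0,0],[0.35,52.5,-8,15,0,0,-10],[0.35,0,0,15,0,0,-10]]' 20
python3 -m creep '[[0.35,0,0,0,0,0,-10],[0.35,0,0,0,0,0,0],[0.35,0,0,0,0,0,0]]' 20
python3 d.py 620.7 -356.5 52 180 0 30
python3 v.py scene v12 205 250 295 325 8
```

```text
time_s: 19.32
ee_pos: [623.9, -354.3, 106.8]
ee_rot: [-180.0, -0.0, 20.6]
force: [-1.1, 0.9, -0.4]
gripper_width: 59.5
time_s: 19.7
ee_pos: [620.6, -356.0, 109.1]
ee_rot: [-180.0, -0.0, 29.9]
force: [0.3, -0.3, -0.5]
gripper_width: 59.4
t 19.7 pos [ 620.6 -356.   109.1] rot [-1.800e+02 -1.000e-02  2.992e+01] w 59.4 F [ 0.3 -0.3 -0.5]
shift in tool axes [-0.2  0.5 57.1] turn [-0.   -0.01 -0.08]
```

View pics/v12.png

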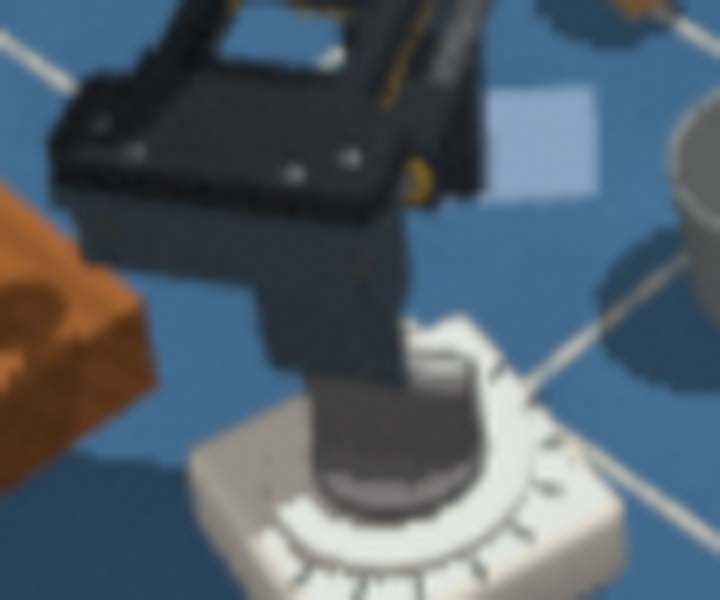

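Gripper is above the knob, jaws parallel to the bar. Descend, close, then turn.

```bash
python3 -m creep '[[0.35,0,0,20,0,0,0],[0.35,0,0.5,20,0,0,0],[0.35,0,0,16,0,0,0],[0.35,0,0,0,0,0,0]]' 15
python3 -m creep '[[0.95,0,0,0,0,0,0],[0.95,0,0,0,0,0,0],[0.95,0,0,0,0,0,0],[0.95,0,0,0,0,0,0],[0.95,0,0,0,0,0,0]]' 15
python3 d.py 620.7 -356.5 52 180 0 165
```

```text
time_s: 20.25
ee_pos: [620.0, -356.0, 51.7]
ee_rot: [-179.9, 0.1, 30.0]
force: [0.4, 0.4, 0.4]
gripper_width: 59.3
time_s: 20.88
ee_pos: [620.2, -355.0, 53.3]
ee_rot: [-179.8, 0.0, 30.0]
force: [-0.6, 2.1, 1.0]
gripper_width: 14.0
t 20.88 pos [ 620.2 -355.    53.3] rot [-179.8     0.     30.04] w 14.0 F [-0.6  2.1  1. ]
shift in tool axes [-0.3  1.5  1.3] turn [-1.0000e-01 -2.4000e-01 -1.3496e+02]
```

```bash
python3 -m creep '[[0.95,0,0,0,0,0,-10],[0.95,0,0,0,0,0,-10],[0.95,0,0,0,0,0,-10],[0.95,0,0,0,0,0,-10],[0.95,0,0,0,0,0,-10]]' 15
python3 -m creep '[[0.95,0,0,0,0,0,-10],[0.95,0,0,0,0,0,-10],[0.95,0,0,0,0,0,-10],[0.95,0,0,0,0,0,-10],[0.95,0,0,0,0,0,-10]]' 15
python3 -m creep '[[0.95,0,0,0,0,0,-10],[0.95,0,0,0,0,0,-10],[0.95,0,0,0,0,0,-5],[0.95,0,0,0,0,0,0]]' 15
python3 -c "
from workcell import state; s=state(); print(s['torque'],s['ee_pos'],s['ee_rot'],s['force'])"
```

```text
time_s: 21.5
ee_pos: [618.7, -354.0, 53.3]
ee_rot: [-179.7, -0.2, 80.4]
force: [-6.1, 5.6, 4.8]
gripper_width: 13.9
time_s: 22.12
ee_pos: [616.9, -354.5, 53.3]
ee_rot: [-179.8, -0.5, 130.4]
force: [-10.6, 4.9, 6.9]
gripper_width: 13.8
time_s: 22.62
ee_pos: [616.3, -355.3, 53.3]
ee_rot: [-179.9, -0.6, 155.1]
force: [-10.7, 3.5, 7.6]
gripper_width: 13.9
[0.38630001 1.79792428 0.03847869] [ 616.31731218 -355.26399007   53.29232095] [-179.93877619   -0.59049817  155.1211328 ] [-10.71634179   3.52311584   7.58590122]
```

```bash
python3 -m creep '[[0.95,1.5,-0.5,0,0,0,-2],[0.95,1.5,-0.5,0,0,0,-2],[0.95,0,0,0,0,0,-2],[0.95,0,0,0,0,0,0]]' 15
python3 -c "
from workcell import state; s=state(); print(s['torque'],s['ee_rot'])"
python3 -m creep '[[0.95,0,0,0,0,0,-2],[0.95,0,0,0,0,0,-2],[0.95,0,0,0,0,0,0]]' 15
python3 -c "
from workcell import state; s=state(); print(s['torque'],s['ee_rot'])"
```

```text
time_s: 23.12
ee_pos: [616.1, -355.4, 53.3]
ee_rot: [180.0, -0.2, 161.1]
force: [-6.6, 2.9, 4.7]
gripper_width: 14.2
[0.36897478 0.9716363  0.06692542] [179.97675032  -0.2310821  161.12354281]
time_s: 23.5
ee_pos: [616.1, -355.6, 53.3]
ee_rot: [180.0, -0.2, 165.1]
force: [-6.4, 2.2, 4.7]
gripper_width: 13.6
[0.3535793  0.97323344 0.06973978] [179.97819377  -0.2295634  165.12543036]
```

```bash
for i in 1; do python3 -m creep '[[0.95,0,0,0,0,0,-2],[0.95,0,0,0,0,0,-1],[0.95,0,0,0,0,0,0]]' 15
python3 -c "
from workcell import state; s=state(); print(s['torque'],s['ee_rot'])"
python3 -m creep '[[0.95,0,0,0,0,0,-2],[0.95,0,0,0,0,0,-1],[0.95,0,0,0,0,0,0]]' 15
python3 -c "
from workcell import state; s=state(); print(s['torque'],s['ee_rot'])"; done
```

```text
time_s: 23.88
ee_pos: [616.2, -355.6, 53.3]
ee_rot: [179.9, -0.2, 168.0]
force: [-6.1, 2.1, 4.5]
gripper_width: 14.5
[ 0.3229486   0.97799227 -0.57316045] [179.94104112  -0.20848258 168.00346003]
time_s: 24.25
ee_pos: [616.5, -355.7, 53.2]
ee_rot: [179.9, -0.2, 171.0]
force: [-4.5, 1.4, 4.5]
gripper_width: 16.3
[ 0.39395969  0.87650877 -0.55427334] [ 1.79932063e+02 -1.62614119e-01  1.70990206e+02]
```

```bash
python3 -m creep '[[0.95,0,0,0,0,0,1.5],[0.35,0,0,0,0,0,0],[0.35,0,0,0,0,0,0],[0.35,0,0,-30,0,0,0],[0.35,0,0,-40,0,0,0]]' 15
python3 -m creep '[[0.35,-50,0,-20,0,0,10],[0.35,-50,0,0,0,0,10],[0.35,-50,0,0,0,0,10],[0.35,0,0,0,0,0,0]]' 15
python3 -c "
from workcell import state; s=state(); print(s['ee_pos'],s['ee_rot'])"
python3 v.py scene v13 205 280 295 340 8
python3 v.py top v13t 400 150 480 210 8
```

```text
time_s: 24.88
ee_pos: [617.6, -355.9, 122.4]
ee_rot: [180.0, -0.1, 169.6]
force: [0.6, -0.4, 0.7]
gripper_width: 52.3
time_s: 25.38
ee_pos: [759.3, -409.1, 138.6]
ee_rot: [-180.0, -0.1, 139.6]
force: [0.3, 0.5, -1.0]
gripper_width: 59.3
[ 759.25289472 -409.06866592  138.55095177] [-1.79985519e+02 -6.62994293e-02  1.39611699e+02]
```

View pics/v13.png

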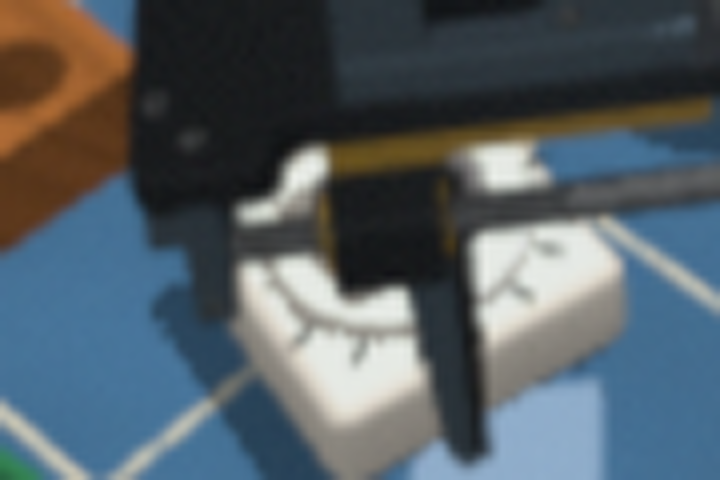

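View pics/v13t.png

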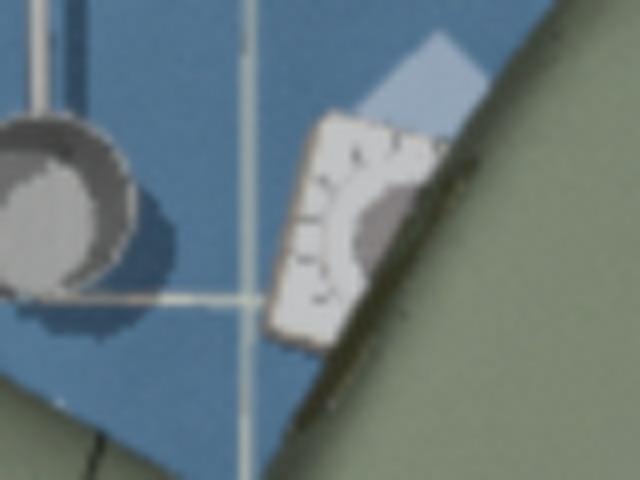

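```bash
python3 -m creep '[[0,0,0,-20,0,0,10],[0,0,0,-20,0,0,10],[0,0,0,-20,0,0,10],[0,0,0,0,0,0,10],[0,0,0,0,0,0,9.6]]' 30
python3 -m creep '[[0,60,-20,0,0,0,0],[0,60,-20,0,0,0,0],[0,60,-20,0,0,0,0],[0,60,-20,0,0,0,0],[0,60,-20,0,0,0,0]]' 30
python3 -m creep '[[0,60,-20,0,0,0,0],[0,60,-20,0,0,0,0],[0,60,-20,0,0,0,0],[0,60,-20,0,0,0,0],[0,0,0,0,0,0,0]]' 30
python3 - <<'E'
from h import *
import pickle
for n in("scene","top"):
    f=snap(n,n+"2.png"); pickle.dump(f,open(n+"2.pkl","wb"))
a=cv2.imread("pics/scene2.png")
cv2.imwrite("pics/s2r.png",cv2.resize(a[225:345,150:310],None,fx=5,fy=5,interpolation=cv2.INTER_CUBIC))
E
```

```text
time_s: 26.1
ee_pos: [755.9, -407.4, 205.6]
ee_rot: [179.9, 0.0, 89.7]
force: [0.9, -0.5, -0.2]
gripper_width: 91.3
time_s: 26.72
ee_pos: [655.6, -109.3, 204.7]
ee_rot: [179.9, -0.0, 90.0]
force: [0.9, -0.3, -0.1]
gripper_width: 91.3
time_s: 27.35
ee_pos: [576.1, 129.2, 204.6]
ee_rot: [179.9, -0.1, 90.4]
force: [-0.5, 0.0, -0.6]
gripper_width: 91.2
```

View pics/top2.png

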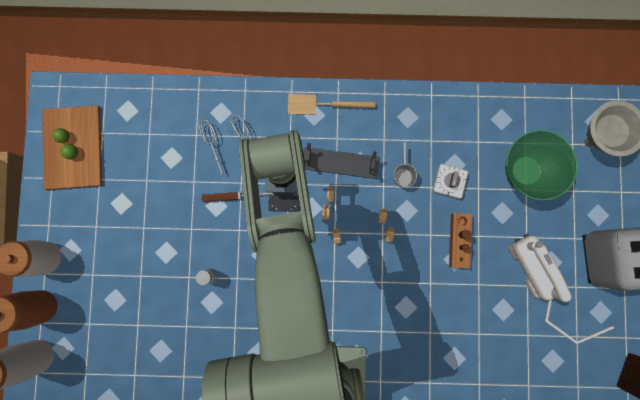

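View pics/s2r.png

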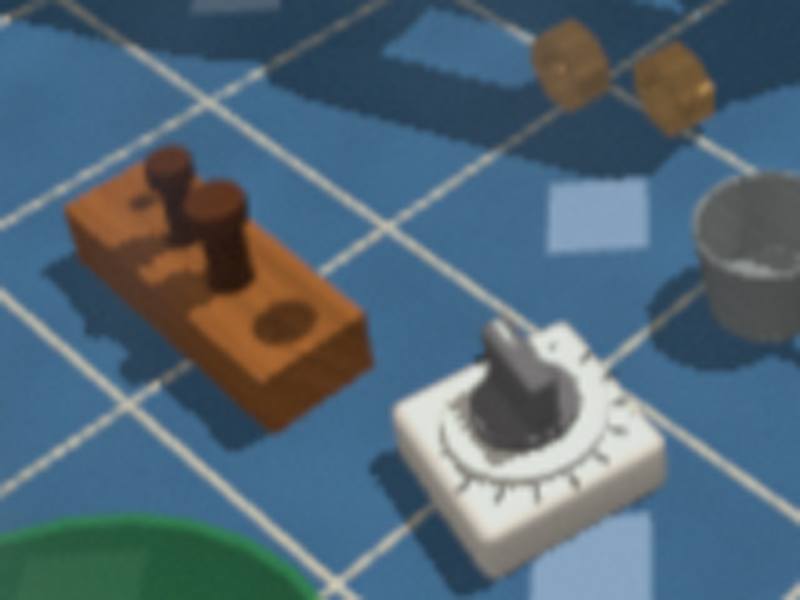

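Run:
```python
import cv2,numpy as np
a=cv2.imread("pics/top2.png"); b=cv2.imread("pics/scene2.png")
A=cv2.resize(a[160:202,430:472],(400,400),interpolation=cv2.INTER_CUBIC);B=cv2.resize(b[285:325,240:280],(400,400),interpolation=cv2.INTER_CUBIC)
cv2.imwrite("pics/tm2.png",np.hstack([A,B]))
```

```text
(no output)
```

View pics/tm2.png

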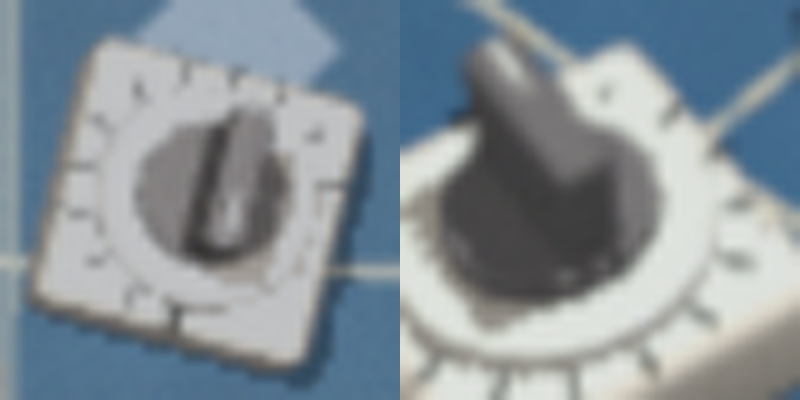

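Run:
```python
from m import *
for k in "02":
  t=pickle.load(open("top%s.pkl"%k,"rb"));s=pickle.load(open("scene%s.pkl"%k,"rb"))
  for n,f,lo,hi,z,roi in [("th",t,(0,90,60),(14,255,150),22,(195,185,245,205)),("tbar",t,(0,0,95),(180,60,255),14,(236,185,310,202)),("sh",s,(0,90,40),(14,255,150),15,(385,165,412,195))]:
    bl,m=blobs(f,lo,hi,8,roi)
    for c,a,cn in bl:
        W=np.array([onplane(f,*p,z)[:2] for p in cn],np.float32); r=cv2.minAreaRect(W)
        vx,vy,x0,y0=cv2.fitLine(W,cv2.DIST_L2,0,.01,.01).ravel()
        print(k,n,c.round(1),round(a),"rect",np.round(r[0],1),np.round(r[1],1),round(r[2],1),"ext y",W[:,1].min().round(1),W[:,1].max().round(1),"line",np.rad2deg(np.arctan2(vy,vx)).round(1))
a=cv2.imread("pics/scene2.png");cv2.imwrite("pics/s2l.png",cv2.resize(a[160:260,330:430],None,fx=6,fy=6,interpolation=cv2.INTER_CUBIC))
```

```text
0 th [219.5 196.6] 214 rect [551.2 360.1] [ 20.3 108.5] 5.9 ext y 305.8 414.3 line -84.8
0 tbar [268.8 193. ] 218 rect [567.3 202.3] [ 52.8 219.9] 1.4 ext y 92.5 312.3 line -86.5
0 sh [398.  176.5] 106 rect [553.8 365.6] [ 24.6 116.7] 6.3 ext y 308.7 423.5 line -80.6
2 th [219.6 196.6] 215 rect [551.2 360.1] [ 20.4 108.5] 5.9 ext y 305.8 414.3 line -84.8
2 tbar [242.6 193.3] 111 rect [564.2 294.5] [55.2 33.8] 8.1 ext y 274.3 312.3 line 4.6
2 tbar [249.6 193.1] 61 rect [565.8 268.4] [54.4 11.7] 8.3 ext y 259.4 277.2 line 8.7
2 tbar [271.3 189.7] 135 rect [578.2 200.7] [32.1 79.9] 2.8 ext y 160.6 240.2 line -78.0
2 tbar [299.6 192.9] 64 rect [569.5 112.2] [55.3 12.5] 10.7 ext y 101.7 122.9 line 11.8
2 tbar [304.5 193. ] 61 rect [569.9  96.6] [55.  11.7] 10.5 ext y 86.9 106.4 line 11.4
2 sh [398.  176.5] 106 rect [553.7 365.6] [ 24.5 116.7] 6.3 ext y 308.7 423.5 line -80.4
```

View pics/s2l.png

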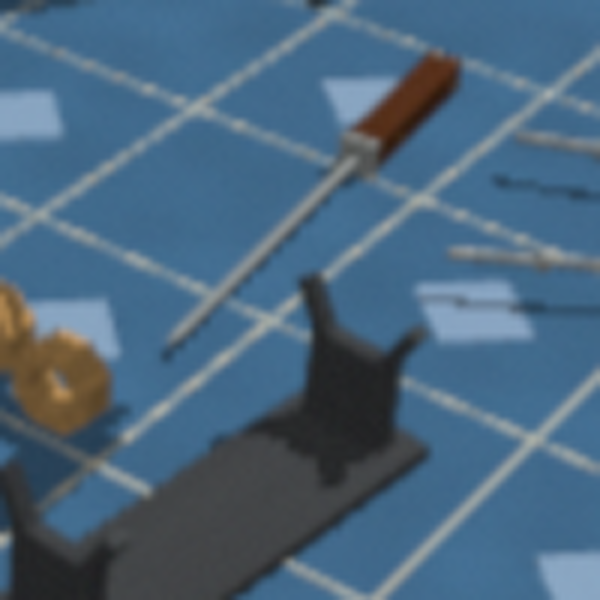

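```bash
python3 -m creep '[[0.45,60,-4,0,0,0,-5.5],[0.45,60,2,10,0,0,0],[0.45,60,2,15,0,0,0],[0.45,60,2,20,0,0,0],[0.45,0,0,25,0,0,0]]' 50
python3 -m creep '[[0.45,0,0,0,0,0,0],[0.45,0,0,0,0,0,0]]' 50
python3 d.py 551 377.4 3 180 0 95.9
python3 v.py scene v14 350 120 430 195 8
```

```text
time_s: 28.08
ee_pos: [564.7, 367.2, 133.1]
ee_rot: [179.9, -0.1, 95.6]
force: [-0.6, 0.0, 0.2]
gripper_width: 50.3
time_s: 28.32
ee_pos: [565.3, 363.3, 134.6]
ee_rot: [179.9, -0.0, 95.4]
force: [0.5, -0.5, 0.4]
gripper_width: 50.1
t 28.32 pos [565.3 363.3 134.6] rot [ 1.7991e+02 -3.0000e-02  9.5360e+01] w 50.1 F [ 0.5 -0.5  0.4]
shift in tool axes [ 15.3 -13.2 131.6] turn [ 0.09 -0.03 -0.54]
```

View pics/v14.png

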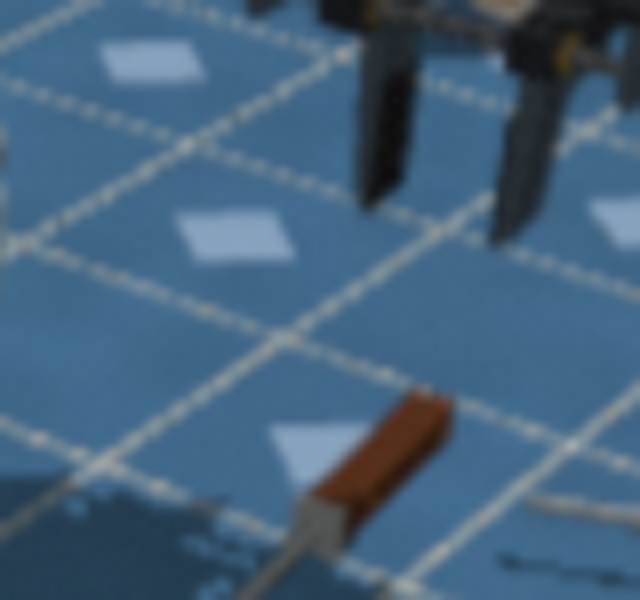

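```bash
python3 -m creep '[[0.45,8,-7,20,0,0,-0.5],[0.45,7,-6,25,0,0,0],[0.45,0,0,25,0,0,0],[0.45,0,0,0,0,0,0],[0.45,0,0,0,0,0,0]]' 50
python3 d.py 551 377.4 3 180 0 95.9
python3 v.py scene v15 350 120 430 195 8
```

```text
time_s: 29.0
ee_pos: [551.1, 378.4, 65.3]
ee_rot: [179.8, -0.1, 95.9]
force: [0.2, 0.7, -0.5]
gripper_width: 50.4
t 29.0 pos [551.1 378.4  65.3] rot [ 1.7984e+02 -9.0000e-02  9.5920e+01] w 50.4 F [ 0.2  0.7 -0.5]
shift in tool axes [-1.1 -0.3 62.3] turn [ 0.16 -0.09  0.02]
```

View pics/v15.png

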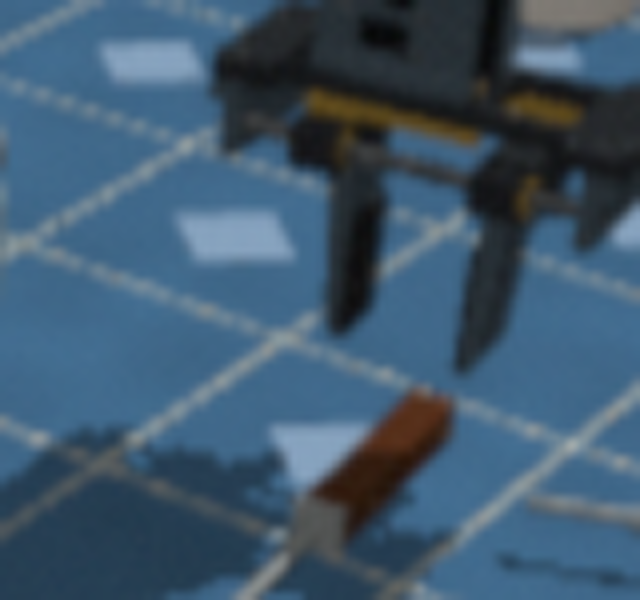

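Run:
```python
from h import *
import pickle
f=pickle.load(open("v15.pkl","rb"))
q=lambda p:((proj(f,p)-[350,120]+.5)*8-.5).round(0)
u=np.array([.1028,-.9947,0]);
for n,c in (("m",[551.1,378.4,22]),):
  for d in(-16,0,16): print(d,q(np.array(c)+u*d), q(np.array(c)+u*d+np.array([-11,-1.1,0])),q(np.array(c)+u*d+np.array([11,1.1,0])))
print("front pred", q(np.array([551.1,378.4,22])+u*80),"back",q(np.array([551.1,378.4,22])-u*40))
```

```text
-16 [414. 414.] [390. 407.] [437. 421.]
0 [398. 429.] [375. 422.] [422. 437.]
16 [383. 445.] [359. 437.] [407. 452.]
front pred [318. 509.] back [436. 392.]
```

```bash
python3 -m creep '[[0.45,-1,0,20,0,0,0],[0.45,0,0,20,0,0,0],[0.45,0,0,15,0,0,0],[0.45,0,0,5,0,0,0],[0.45,0,0,0,0,0,0]]' 50
python3 d.py 551 377.4 3 180 0 95.9
python3 -m creep '[[0.95,0,0,0,0,0,0],[0.95,0,0,0,0,0,0],[0.95,0,0,0,0,0,0],[0.95,0,0,0,0,0,0]]' 55
python3 d.py 551 377.4 3 180 0 95.9
```

```text
time_s: 29.68
ee_pos: [550.1, 377.6, 3.7]
ee_rot: [180.0, -0.0, 96.0]
force: [-0.0, 0.4, -0.1]
gripper_width: 50.2
t 29.68 pos [550.1 377.6   3.7] rot [ 1.7998e+02 -2.0000e-02  9.5970e+01] w 50.2 F [-0.   0.4 -0.1]
shift in tool axes [-0.3  0.9  0.7] turn [ 0.02 -0.02  0.07]
time_s: 30.18
ee_pos: [550.1, 377.6, 3.8]
ee_rot: [180.0, -0.0, 96.0]
force: [0.3, -0.1, 1.1]
gripper_width: 21.8
t 30.18 pos [550.1 377.6   3.8] rot [ 1.7996e+02 -2.0000e-02  9.5970e+01] w 21.8 F [ 0.3 -0.1  1.1]
shift in tool axes [-0.3  0.9  0.8] turn [ 0.04 -0.02  0.07]
```

```bash
python3 -m creep '[[0.95,0,0,-15,0,0,0],[0.95,0,0,-20,0,0,0],[0.95,0,0,-20,0,0,0],[0.95,0,0,0,0,0,0],[0.95,0,0,0,0,0,0]]' 55
python3 d.py 551 377.4 3 180 0 95.9
python3 v.py scene v16 310 150 410 250 7
python3 v.py top v16t 190 150 350 250 5
```

```text
time_s: 30.8
ee_pos: [549.4, 377.1, 58.0]
ee_rot: [-180.0, 0.0, 96.0]
force: [-0.3, -0.3, -0.7]
gripper_width: 21.6
t 30.8 pos [549.4 377.1  58. ] rot [-1.7995e+02  2.0000e-02  9.5970e+01] w 21.6 F [-0.3 -0.3 -0.7]
shift in tool axes [ 0.1  1.7 55. ] turn [-0.05  0.02  0.07]
```

View pics/v16.png

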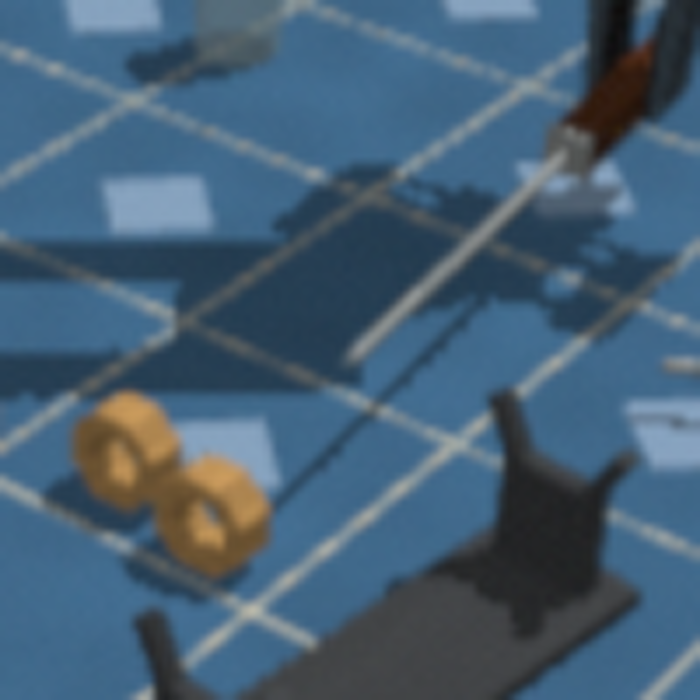

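View pics/v16t.png

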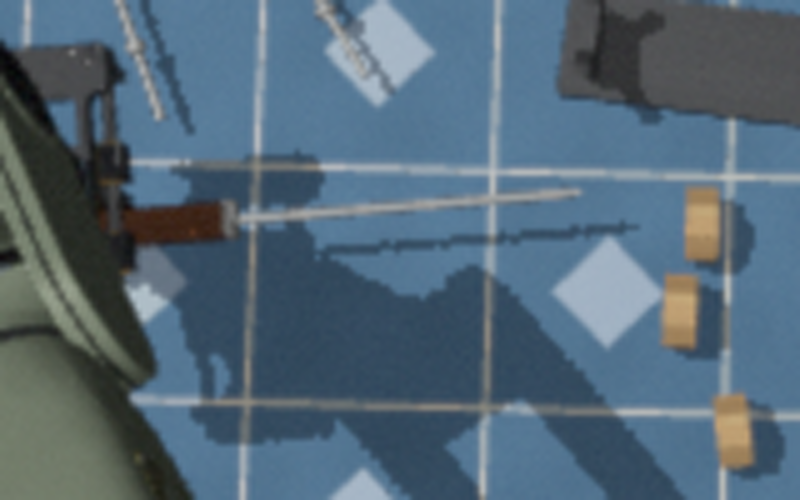

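```bash
cat > tri.py <<'E'
from h import *
def tri(f,a,g,b):
    c1,d1=ray(f,*a);c2,d2=ray(g,*b);d1=d1/np.linalg.norm(d1);d2=d2/np.linalg.norm(d2)
    A=np.array([d1,-d2]).T; st=np.linalg.lstsq(A,c2-c1,rcond=None)[0]
    p,q=c1+st[0]*d1,c2+st[1]*d2; return (p+q)/2,np.linalg.norm(p-q)
E
python3 - <<'E'
from tri import *; import pickle
s=pickle.load(open("v16.pkl","rb"));t=pickle.load(open("v16t.pkl","rb"))
S=lambda u,v:(310+(u+.5)/7-.5,150+(v+.5)/7-.5); T=lambda u,v:(190+(u+.5)/5-.5,150+(v+.5)/5-.5)
for n,a,b in(("tip",(350,361),(580,192)),("front",(566,155),(236,216))):
    print(n,tri(s,S(*a),t,T(*b)))
st=state();from scipy.spatial.transform import Rotation as R
r=R.from_euler('xyz',st["ee_rot"],degrees=True)
print(st["ee_pos"]+r.apply([-80,0,-7.2]),st["ee_pos"]+r.apply([-290,0,-7.2]))
# rings by triangulating hole centre (scene) with top: near-face hole centre; use top plane centre
for n,z in (("A",(212,517)),("B",(123,455))): print(n,onplane(s,*S(*z),22))
E
```

```text
tip (array([579.56765908,  91.09212445,  65.8956493 ]), np.float64(2.1955135251757487))
front (array([559.11718104, 296.97353073,  66.53652332]), np.float64(0.04437399204642537))
[557.55346547 297.46694547  64.65496893] [579.41631043  88.60818255  64.83706915]
A [567.63061938  17.1752004   22.        ]
B [513.06355871  27.03629823  22.        ]
```

```bash
python3 -m creep '[[0.95,0,-12,0,0,0,4.3],[0.95,-13,-12,0,0,0,4.2],[0.95,-13,0,0,0,0,0],[0.95,0,0,0,0,0,0],[0.95,0,0,0,0,0,0]]' 55
python3 d.py 526 350 16.8 180 0 87.5
```

```text
time_s: 31.52
ee_pos: [526.4, 350.1, 58.4]
ee_rot: [180.0, -0.0, 87.5]
force: [0.3, -0.5, -1.4]
gripper_width: 21.8
t 31.52 pos [526.4 350.1  58.4] rot [ 1.7997e+02 -4.0000e-02  8.7470e+01] w 21.8 F [ 0.3 -0.5 -1.4]
shift in tool axes [-0.1 -0.4 41.6] turn [ 0.03 -0.04 -0.03]
```

```bash
python3 -m creep '[[0.95,0,0,14,0,0,0],[0.95,0,0,14,0,0,0],[0.95,0,0,13,0,0,0],[0.95,0,0,0,0,0,0],[0.95,0,0,0,0,0,0]]' 55
python3 d.py 526 350 16.8 180 0 87.5
python3 v.py scene v17 240 150 380 290 5
```

```text
time_s: 32.15
ee_pos: [525.9, 350.0, 17.4]
ee_rot: [180.0, -0.0, 87.5]
force: [0.6, 1.0, -1.0]
gripper_width: 21.8
t 32.15 pos [525.9 350.   17.4] rot [ 1.7999e+02 -2.0000e-02  8.7470e+01] w 21.8 F [ 0.6  1.  -1. ]
shift in tool axes [-0.   0.1  0.6] turn [ 0.01 -0.02 -0.03]
```

View pics/v17.png

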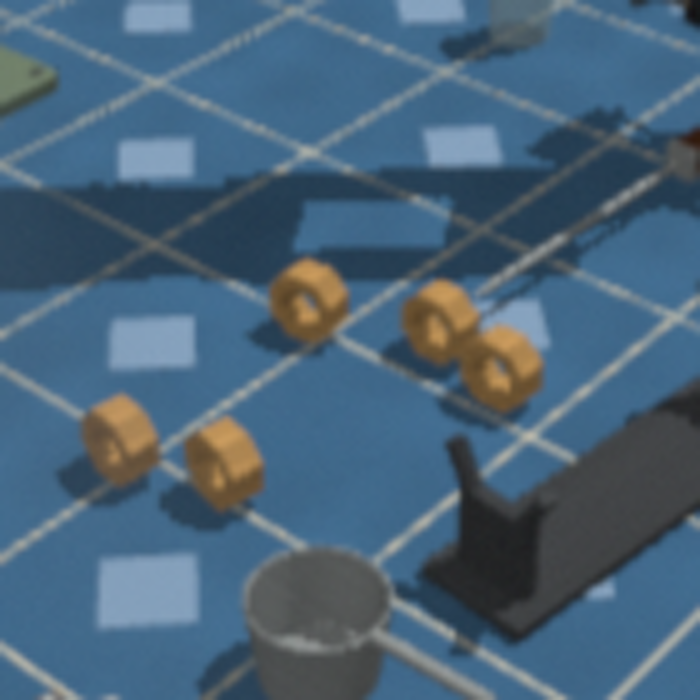

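```bash
python3 -m creep '[[0.95,-20,0,0,0,0,0],[0.95,-20,0,0,0,0,0],[0.95,-20,0,0,0,0,0],[0.95,-20,0,0,0,0,0],[0.95,0,0,0,0,0,0]]' 55
python3 v.py scene v18 240 150 380 290 5
```

```text
time_s: 32.83
ee_pos: [522.0, 268.0, 17.5]
ee_rot: [-180.0, 0.0, 87.3]
force: [0.1, 1.1, -0.7]
gripper_width: 21.4
```

View pics/v18.png

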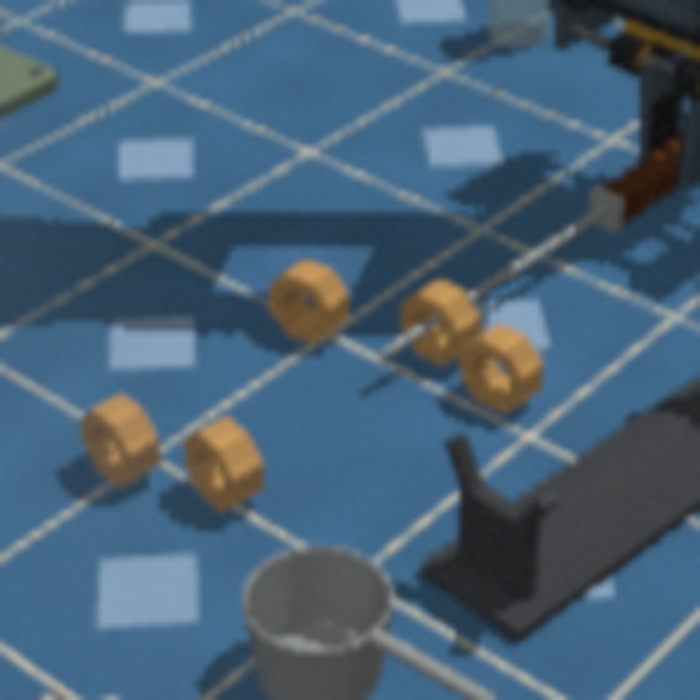

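```bash
python3 -m creep '[[0.95,-25,0,0,0,0,0],[0.95,-25,0,0,0,0,0],[0.95,-25,0,0,0,0,0],[0.95,-15,0,0,0,0,0],[0.95,0,0,0,0,0,0]]' 55
python3 v.py scene v19 240 150 380 290 5
```

```text
time_s: 33.5
ee_pos: [518.4, 179.8, 17.5]
ee_rot: [180.0, -0.0, 87.4]
force: [0.8, 0.5, -1.2]
gripper_width: 21.9
```

View pics/v19.png

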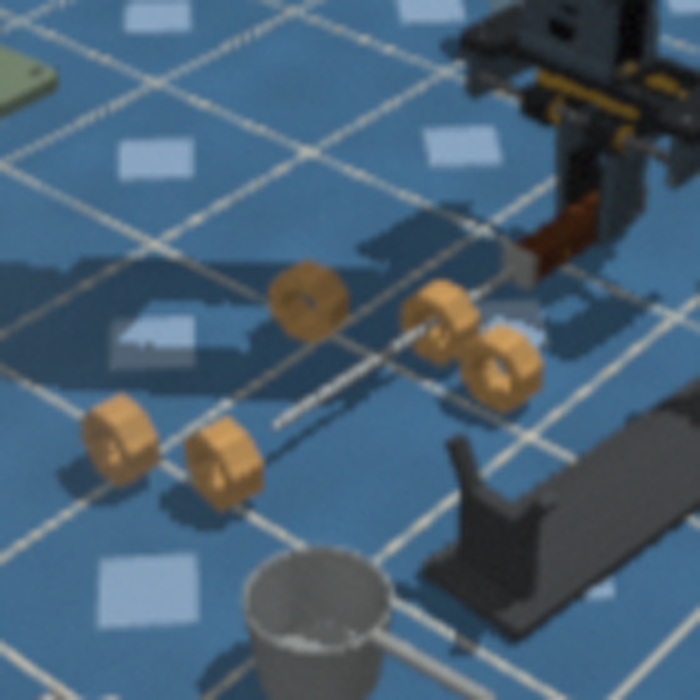

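Run:
```python
from h import *; import pickle
s=pickle.load(open("v19.pkl","rb"))
S=lambda u,v:(240+(u+.5)/5-.5,150+(v+.5)/5-.5)
for n,p in (("D",(212,472)),("E",(110,450)),("C",(303,305)),("A",(493,377)),("B",(432,337))): print(n,onplane(s,*S(*p),22).round(1))
print("tip",onplane(s,*S(277,425),24.7))
```

```text
D [ 504.9 -154.3   22. ]
E [ 450.3 -176.8   22. ]
C [439.3  -9.4  22. ]
A [568.5   8.3  22. ]
B [518.1  15.5  22. ]
tip [ 506.70544791 -105.2377071    24.7       ]
```

```bash
python3 -m creep '[[0.95,-20,1,0,0,0,0],[0.95,-20,0.5,0,0,0,0],[0.95,-20,0,0,0,0,0],[0.95,-15,0,0,0,0,0],[0.95,0,0,0,0,0,0]]' 55
python3 v.py scene v20 240 150 380 290 5
```

```text
time_s: 34.17
ee_pos: [516.3, 103.7, 17.4]
ee_rot: [-180.0, -0.0, 87.3]
force: [-0.6, 0.5, -1.3]
gripper_width: 21.9
```

View pics/v20.png

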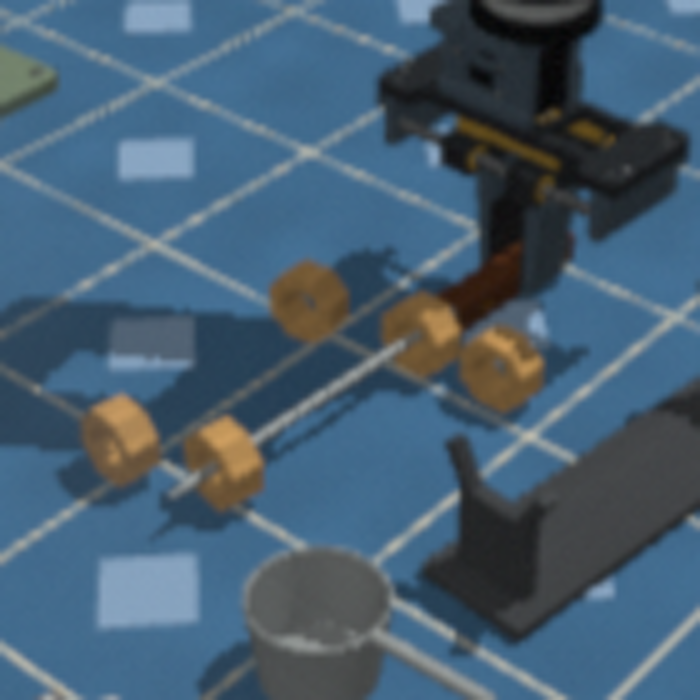

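```bash
python3 -m creep '[[0.95,-12,-2.5,0,0,0,-0.6],[0.95,-12,-2.5,0,0,0,-0.6],[0.95,-12,-2.5,0,0,0,-0.5],[0.95,-12,-2.5,0,0,0,-0.5],[0.95,0,0,0,0,0,0]]' 55
python3 d.py 506 -36 17 180 0 89.5
python3 v.py scene v21 220 150 360 290 5
```

```text
time_s: 34.85
ee_pos: [504.7, 56.4, 17.4]
ee_rot: [-180.0, -0.0, 89.6]
force: [1.0, -0.3, -1.7]
gripper_width: 22.0
t 34.85 pos [504.7  56.4  17.4] rot [-179.98   -0.     89.59] w 22.0 F [ 1.  -0.3 -1.7]
shift in tool axes [-92.4   2.    0.4] turn [-0.02 -0.    0.09]
```

View pics/v21.png

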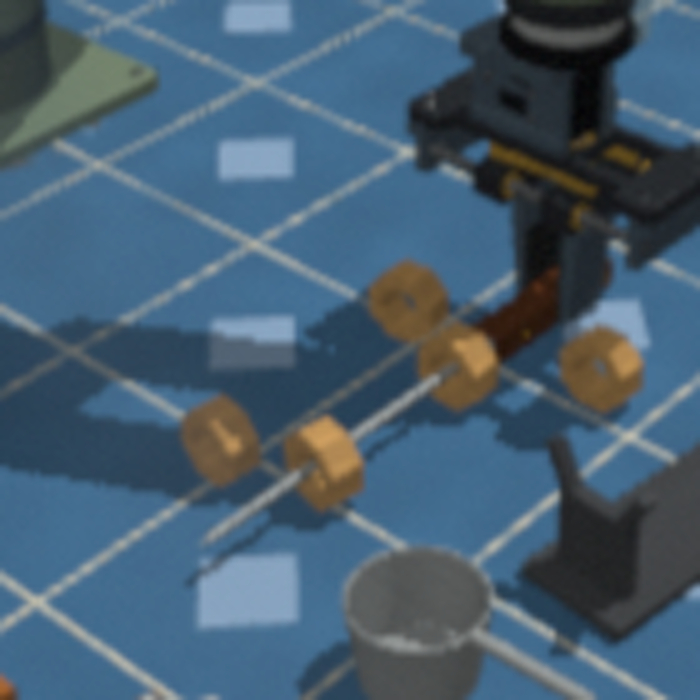

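```bash
python3 -m creep '[[0.95,-15,0,0,0,0,0],[0.95,-15,0,0,0,0,0],[0.95,-15,0,0,0,0,0],[0.95,-15,0,0,0,0,0],[0.95,-15,0,0,0,0,0]]' 55
python3 -m creep '[[0.95,-12,0,0,0,0,0],[0.95,-10,0,0,0,0,0],[0.95,0,0,0,0,0,0]]' 55
python3 v.py scene v22 200 170 340 310 5
```

```text
time_s: 35.52
ee_pos: [504.6, -18.8, 17.4]
ee_rot: [180.0, -0.0, 89.7]
force: [-0.1, 0.7, -1.3]
gripper_width: 21.8
time_s: 35.9
ee_pos: [504.5, -40.3, 17.3]
ee_rot: [-180.0, -0.0, 89.6]
force: [-1.0, 0.1, -1.1]
gripper_width: 21.8
```

View pics/v22.png

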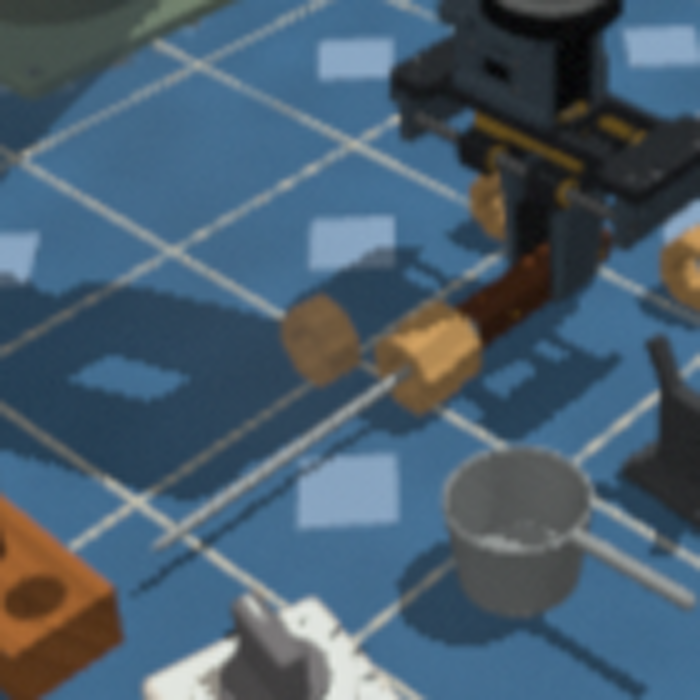

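```bash
python3 -m creep '[[0.95,0,0,-12,0,0,0],[0.95,0,0,-12,0,-4,0],[0.95,0,0,-12,0,-4,0],[0.95,0,0,-12,0,-4,0],[0.95,0,0,0,0,0,0]]' 55
python3 d.py 506 -36 70 180 0 89.6
python3 v.py scene v23 200 170 340 310 5
```

```text
time_s: 36.58
ee_pos: [505.4, -35.6, 66.3]
ee_rot: [179.9, 11.9, 89.8]
force: [0.3, -0.1, -1.9]
gripper_width: 21.4
t 36.58 pos [505.4 -35.6  66.3] rot [179.86  11.95  89.82] w 21.4 F [ 0.3 -0.1 -1.9]
shift in tool axes [-1.1  0.6 -3.5] turn [ 0.17 11.95  0.23]
```

View pics/v23.png

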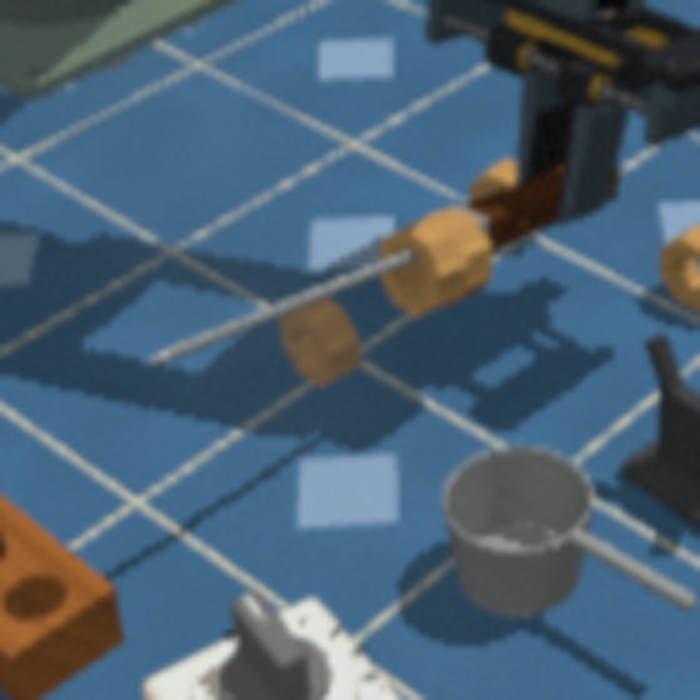

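```bash
python3 -m creep '[[0.95,12,0,-2.5,0,0,0],[0.95,22,-4,-4.6,0,0,0],[0.95,30,-8,-6.3,0,0,0],[0.95,36,-11,-7.5,0,0,0],[0.95,36,-11,-7.5,0,0,0]]' 55
python3 -m creep '[[0.95,40,-11,-8.5,0,0,0],[0.95,40,-11,-8.5,0,0,0],[0.95,40,-11,-8.5,0,0,0],[0.95,36,-10,-7.5,0,0,0],[0.95,30,-8,-6.5,0,0,0]]' 55
python3 -m creep '[[0.95,24,-3,-5,0,0,0],[0.95,12,0,-3,0,0,0],[0.95,0,0,0,0,0,0],[0.95,0,0,0,0,0,0]]' 55
python3 d.py 418.2 329 57 180 0 93.7
python3 v.py scene v24 240 120 400 270 4
```

```text
time_s: 37.25
ee_pos: [470.7, 103.1, 64.4]
ee_rot: [-180.0, 11.9, 89.6]
force: [0.8, 0.1, -2.2]
gripper_width: 21.7
time_s: 37.88
ee_pos: [420.7, 294.0, 64.3]
ee_rot: [-180.0, 12.0, 89.7]
force: [0.5, -0.2, -1.2]
gripper_width: 21.5
time_s: 38.38
ee_pos: [418.7, 328.2, 64.9]
ee_rot: [-180.0, 12.1, 89.6]
force: [0.4, 0.9, -2.9]
gripper_width: 21.7
t 38.38 pos [418.7 328.2  64.9] rot [-179.97   12.05   89.63] w 21.7 F [ 0.4  0.9 -2.9]
shift in tool axes [ 2.4 -0.5  7.6] turn [-0.46 12.05 -4.06]
```

View pics/v24.png

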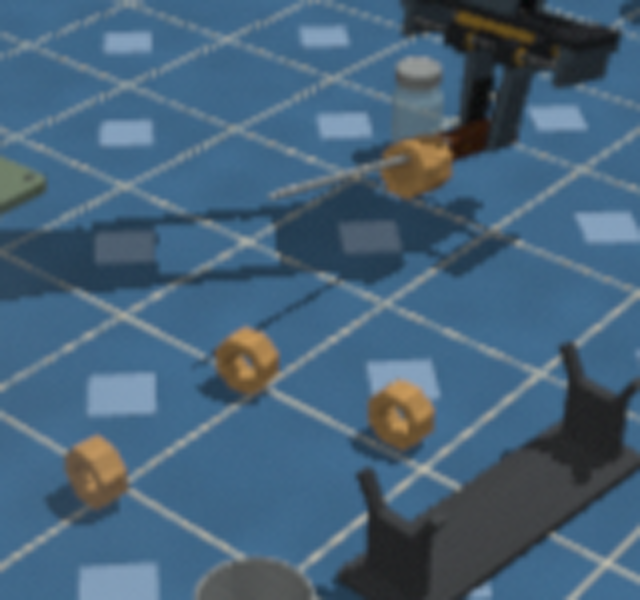

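Run:
```python
from m import *
t=pickle.load(open("top0.pkl","rb"))
print(onplane(t,206,276,85))
```

```text
[310.26301594 372.58569193  85.        ]
```

```bash
python3 -m creep '[[0.95,-3,0,0,0,4,-1],[0.95,-3,0,0,0,4,-1],[0.95,-3,0,0,0,4,-2],[0.95,0,0,0,0,0,0],[0.95,0,0,0,0,0,0]]' 55
python3 d.py 418.8 319 17 180 0 93.7
```

```text
time_s: 39.05
ee_pos: [419.0, 320.2, 66.5]
ee_rot: [-179.7, 0.0, 93.6]
force: [-0.1, 0.5, -1.4]
gripper_width: 21.5
t 39.05 pos [419.  320.2  66.5] rot [-1.7967e+02  2.0000e-02  9.3580e+01] w 21.5 F [-0.1  0.5 -1.4]
shift in tool axes [-1.2  0.  49.5] turn [-0.33  0.02 -0.12]
```

```bash
python3 -m creep '[[0.95,0,0,12,0,0,0],[0.95,0,0,12,0,0,0],[0.95,0,0,10,0,0,0],[0.95,0,0,8,0,0,0],[0.95,0,0,6,0,0,0]]' 55
python3 -m creep '[[0.95,0,0,0,0,0,0],[0.95,0,0,0,0,0,0]]' 55
python3 d.py 418.8 319 17 180 0 93.7
python3 v.py scene v25 240 120 400 270 5
```

```text
time_s: 39.67
ee_pos: [418.4, 320.4, 17.7]
ee_rot: [-179.6, -0.0, 93.7]
force: [-0.3, 0.5, -2.2]
gripper_width: 21.9
time_s: 39.92
ee_pos: [418.7, 320.6, 18.6]
ee_rot: [-179.7, -0.0, 93.6]
force: [0.1, -0.2, -2.3]
gripper_width: 22.1
t 39.92 pos [418.7 320.6  18.6] rot [-1.7969e+02 -4.0000e-02  9.3650e+01] w 22.1 F [ 0.1 -0.2 -2.3]
shift in tool axes [-1.6  0.   1.6] turn [-0.31 -0.04 -0.05]
```

View pics/v25.png

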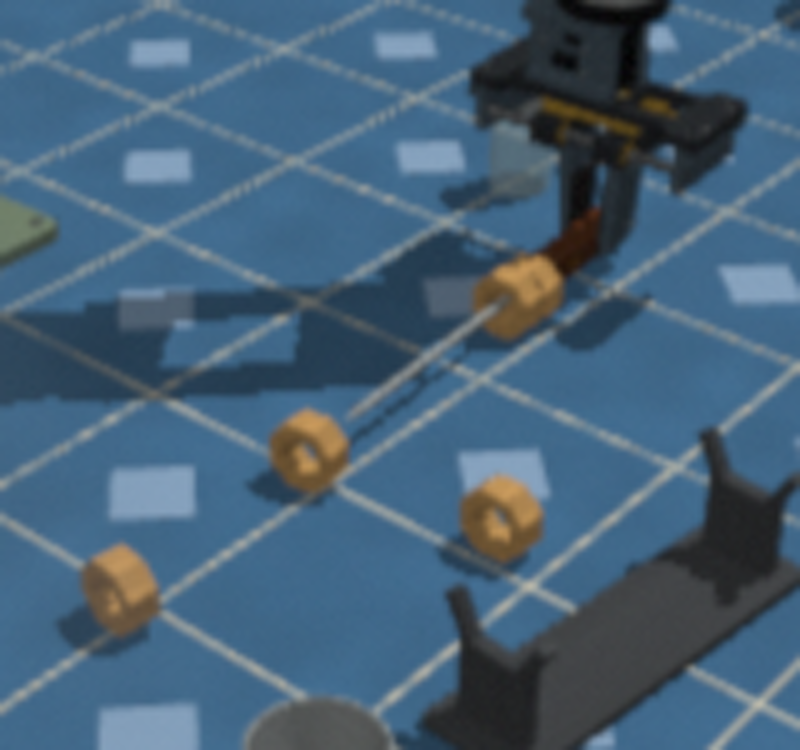

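```bash
python3 -m creep '[[0.95,-15,0,0,0,0,0],[0.95,-20,0,0,0,0,0],[0.95,-20,0,0,0,0,0],[0.95,-20,0,0,0,0,0],[0.95,-15,0,0,0,0,0]]' 55
python3 -m creep '[[0.95,-20,0,0,0,0,0],[0.95,-20,0,0,0,0,0],[0.95,0,0,0,0,0,0]]' 55
python3 v.py scene v26 220 140 360 290 5
python3 d.py 418.8 319 17 180 0 93.7
```

```text
time_s: 40.6
ee_pos: [424.1, 228.9, 18.3]
ee_rot: [-179.6, -0.0, 93.6]
force: [-0.1, 0.5, -0.8]
gripper_width: 21.8
time_s: 40.98
ee_pos: [426.5, 189.3, 18.3]
ee_rot: [-179.6, -0.0, 93.5]
force: [-0.5, 1.1, -1.4]
gripper_width: 21.8
t 41.02 pos [426.8 190.1  18.3] rot [-1.7966e+02 -4.0000e-02  9.3550e+01] w 21.8 F [-0.3  0.1 -1.4]
shift in tool axes [129.2  -0.    1.4] turn [-0.34 -0.04 -0.15]
```

View pics/v26.png

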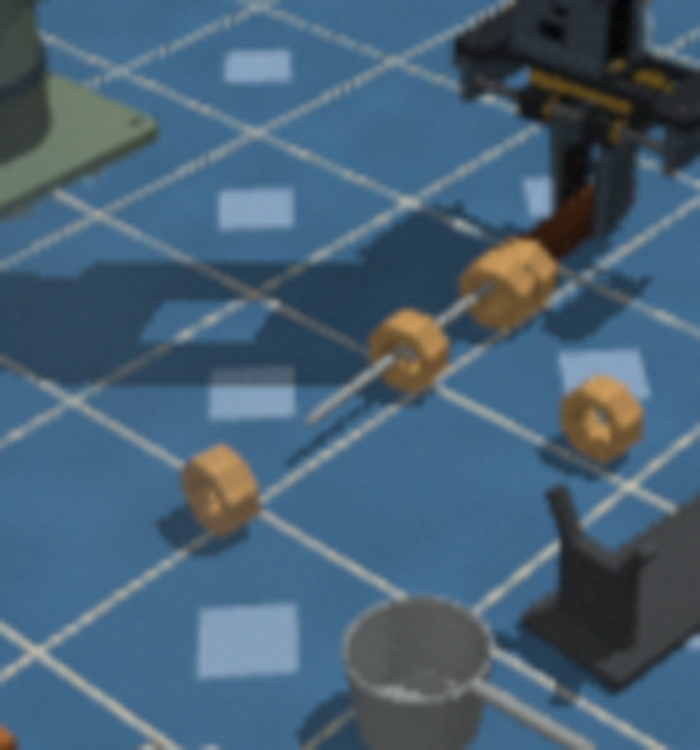

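```bash
python3 -m creep '[[0.95,-15,0,0,0,0,0],[0.95,-20,0,0,0,0,0],[0.95,-5,0,0,0,0,0],[0.95,0,0,0,0,0,0]]' 55
python3 v.py scene v27 220 170 300 260 8
python3 d.py 418.8 319 17 180 0 93.7
```

```text
time_s: 41.52
ee_pos: [429.3, 150.7, 18.3]
ee_rot: [-179.7, -0.0, 93.6]
force: [0.7, 0.4, -1.7]
gripper_width: 21.6
t 41.58 pos [429.3 150.9  18.3] rot [-1.7966e+02 -3.0000e-02  9.3640e+01] w 21.4 F [ 0.3  0.1 -2. ]
shift in tool axes [1.684e+02 1.000e-01 1.400e+00] turn [-0.34 -0.03 -0.06]
```

View pics/v27.png

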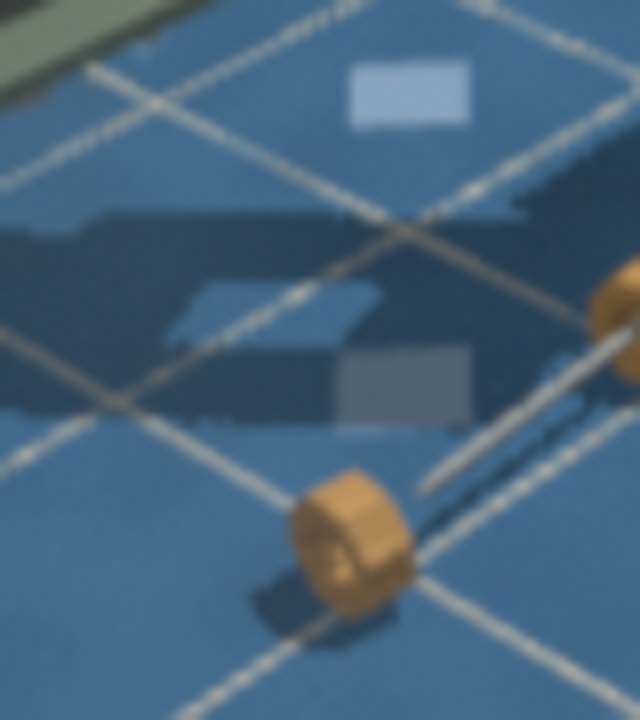

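```bash
python3 -m creep '[[0.95,-15,0,0,0,0,0],[0.95,-15,0,0,0,0,0],[0.95,-15,0,0,0,0,0],[0.95,-15,0,0,0,0,0],[0.95,0,0,0,0,0,0]]' 55
python3 v.py scene v28 200 170 340 310 5
python3 d.py 418.8 319 17 180 0 93.7
```

```text
time_s: 42.2
ee_pos: [433.1, 89.7, 18.2]
ee_rot: [-179.6, -0.0, 93.5]
force: [0.1, -0.2, -1.1]
gripper_width: 22.1
t 42.25 pos [433.1  90.2  18.3] rot [-1.7965e+02 -3.0000e-02  9.3550e+01] w 21.9 F [-0.1 -0.2 -2. ]
shift in tool axes [ 2.292e+02 -1.000e-01  1.400e+00] turn [-0.35 -0.03 -0.15]
```

View pics/v28.png

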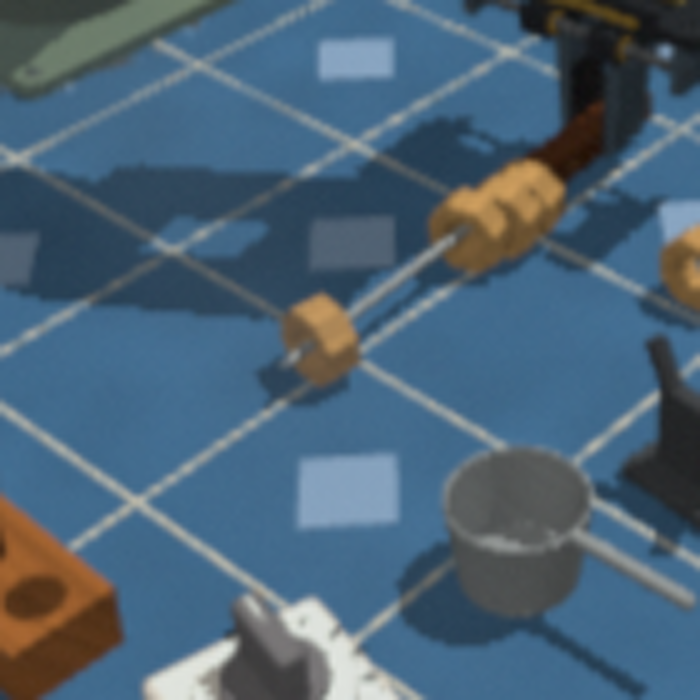

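```bash
python3 -m creep '[[0.95,-15,0,0,0,0,0],[0.95,-17,0,0,0,0,0],[0.95,-17,0,0,0,0,0],[0.95,-17,0,0,0,0,0],[0.95,-17,0,0,0,0,0]]' 55
python3 -m creep '[[0.95,-12,0,0,0,0,0],[0.95,-8,0,0,0,0,0],[0.95,0,0,0,0,0,0]]' 55
python3 v.py scene v29 180 170 340 310 5
python3 d.py 418.8 319 17 180 0 93.7
```

```text
time_s: 42.88
ee_pos: [438.3, 7.1, 18.2]
ee_rot: [-179.6, -0.0, 93.7]
force: [1.2, 1.0, -1.2]
gripper_width: 22.0
time_s: 43.25
ee_pos: [439.6, -12.3, 18.2]
ee_rot: [-179.6, -0.0, 93.6]
force: [1.1, -0.3, -2.1]
gripper_width: 21.1
t 43.3 pos [439.6 -12.   18.2] rot [-1.7964e+02 -3.0000e-02  9.3630e+01] w 21.6 F [-0.3  0.5 -1.2]
shift in tool axes [3.316e+02 2.000e-01 1.300e+00] turn [-0.35 -0.03 -0.07]
```

View pics/v29.png

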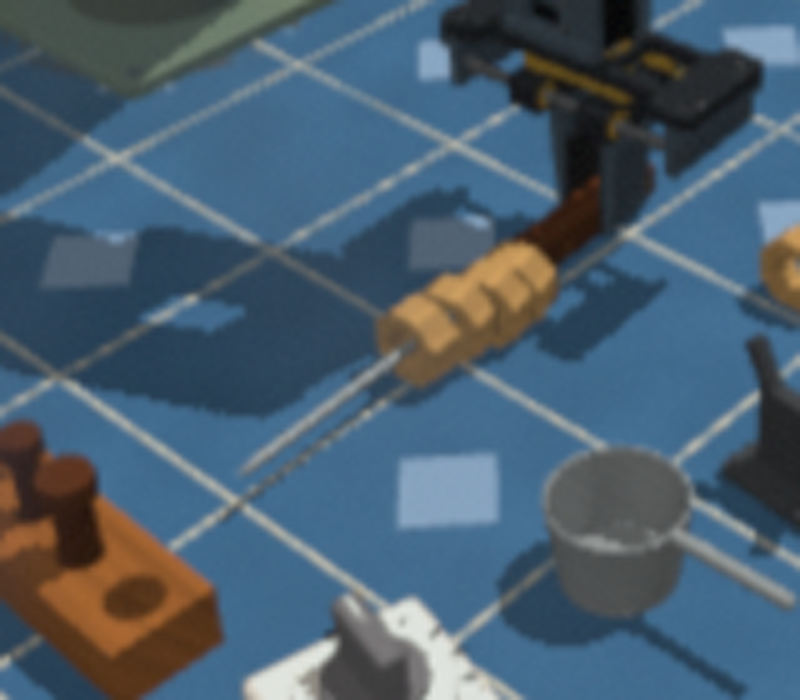

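```bash
python3 -m creep '[[0.95,0,0,-12,0,0,0],[0.95,0,0,-14,0,-4,0],[0.95,0,0,-14,0,-5,0],[0.95,0,0,-14,0,-5,0],[0.95,0,0,-12,0,0,0]]' 55
python3 -m creep '[[0.95,0,0,0,0,0,0],[0.95,12,0,-3,0,0,0],[0.95,22,0,-5.5,0,0,0],[0.95,30,0,-7.5,0,0,0],[0.95,36,0,-9,0,0,0]]' 55
python3 v.py scene v30 220 120 380 270 5
python3 d.py 561 340 85 180 14 91
```

```text
time_s: 43.92
ee_pos: [439.7, -4.2, 84.5]
ee_rot: [-179.7, 13.9, 93.9]
force: [-0.4, -0.5, -2.9]
gripper_width: 21.7
time_s: 44.55
ee_pos: [432.6, 97.7, 83.2]
ee_rot: [-179.6, 13.9, 93.6]
force: [0.5, 0.4, -2.3]
gripper_width: 21.6
t 44.6 pos [433.4 101.8  83.1] rot [-179.72   13.71   93.69] w 21.5 F [ 0.4  2.7 -2.7]
shift in tool axes [222.5 142.4 -56.9] turn [ 0.36 -0.28  2.61]
```

View pics/v30.png

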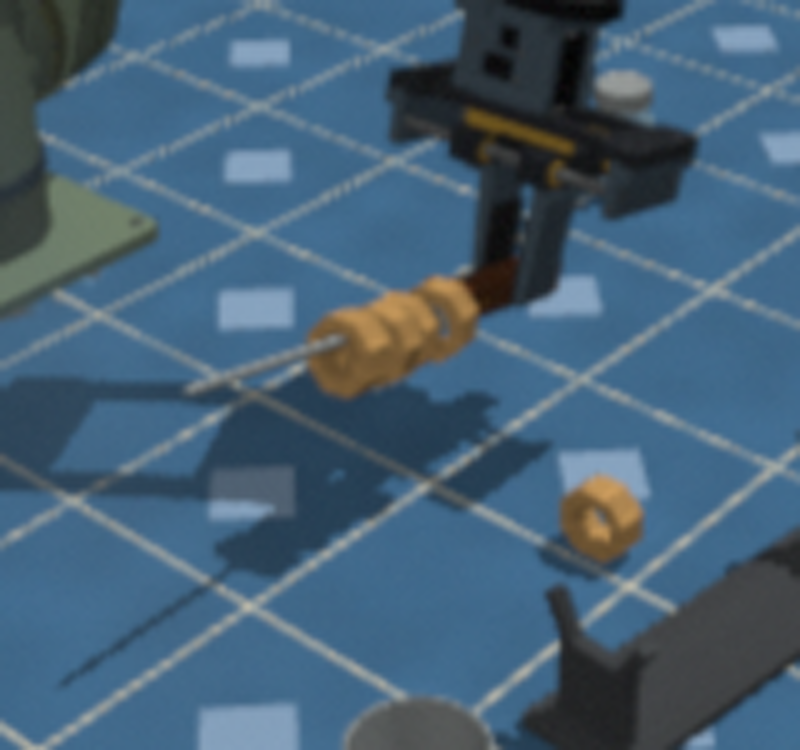

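```bash
python3 -m creep '[[0.95,6,6,-1.5,0,0,0],[0.95,12,12,-3,0,0,0],[0.95,18,15,-4.5,0,0,0],[0.95,24,16,-6,0,0,0],[0.95,26,16,-6.5,0,0,1]]' 55
python3 -m creep '[[0.95,26,16,-6.5,0,0,1],[0.95,26,16,-6.5,0,0,0.6],[0.95,26,16,-6.5,0,0,0],[0.95,22,12,-6,0,0,0],[0.95,16,10,-4,0,0,0]]' 55
python3 -m creep '[[0.95,10,5,-3,0,0,0],[0.95,6,2,-1.5,0,0,0],[0.95,0,0,0,0,0,0],[0.95,0,0,0,0,0,0]]' 55
python3 v.py scene v31 280 100 420 250 5
python3 d.py 561 340 70 180 0 91
```

```text
time_s: 45.22
ee_pos: [493.7, 190.2, 83.2]
ee_rot: [-179.9, 14.0, 92.6]
force: [0.5, -0.6, -3.0]
gripper_width: 21.7
time_s: 45.85
ee_pos: [560.3, 312.2, 83.5]
ee_rot: [179.7, 14.0, 91.0]
force: [0.1, -0.7, -2.0]
gripper_width: 21.5
time_s: 46.35
ee_pos: [565.3, 327.3, 84.8]
ee_rot: [179.7, 14.0, 91.0]
force: [0.4, -0.2, -2.7]
gripper_width: 21.4
t 46.4 pos [565.3 327.4  84.9] rot [179.73  14.    91.04] w 21.7 F [-0.4 -0.1 -2.6]
shift in tool axes [15.9 -4.1 11.4] turn [ 0.28 14.    0.07]
```

View pics/v31.png

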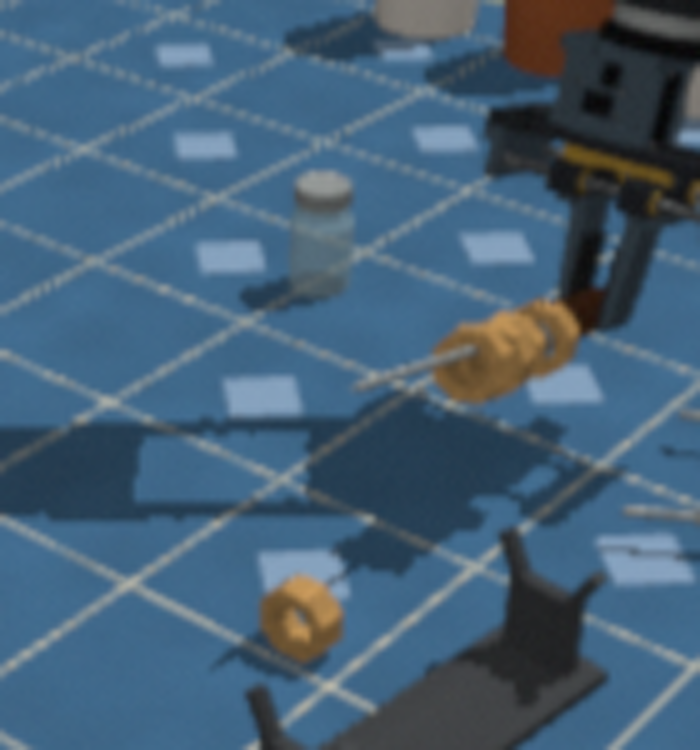

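```bash
python3 -m creep '[[0.95,3,-2,0,0,4,0],[0.95,3,-2,0,0,4,0],[0.95,2,0,0,0,4,0],[0.95,0,0,0,0,2,0],[0.95,0,0,0,0,0,0]]' 55
python3 -m creep '[[0.95,0,0,10,0,0,0],[0.95,0,0,14,0,0,0],[0.95,0,0,14,0,0,0],[0.95,0,0,10,0,0,0],[0.95,0,0,6,0,0,0]]' 55
python3 d.py 561 340 17 180 0 91
```

```text
time_s: 47.02
ee_pos: [561.4, 334.8, 83.5]
ee_rot: [179.7, 0.0, 91.1]
force: [0.5, 0.1, -2.0]
gripper_width: 21.8
time_s: 47.65
ee_pos: [561.4, 335.7, 28.1]
ee_rot: [179.8, 0.0, 91.1]
force: [-0.0, 0.5, -2.8]
gripper_width: 21.7
t 47.65 pos [561.4 335.7  28.1] rot [1.7978e+02 2.0000e-02 9.1130e+01] w 21.7 F [-0.   0.5 -2.8]
shift in tool axes [ 4.3 -0.3 11.1] turn [0.22 0.02 0.13]
```

```bash
python3 -m creep '[[0.95,0,0,5,0,0,0],[0.95,0,0,4,0,0,0],[0.95,0,0,1,0,0,0],[0.95,0,0,0,0,0,0]]' 55
python3 v.py scene v32 300 130 420 250 6
python3 d.py 561 340 17 180 0 91
```

```text
time_s: 48.15
ee_pos: [561.9, 335.8, 19.6]
ee_rot: [179.7, -0.0, 91.1]
force: [0.2, -0.4, -2.2]
gripper_width: 21.5
t 48.2 pos [561.9 335.9  19.6] rot [ 1.7969e+02 -4.0000e-02  9.1130e+01] w 21.6 F [ 1.9  1.3 -1.6]
shift in tool axes [ 4.1 -0.8  2.6] turn [ 0.31 -0.04  0.13]
```

View pics/v32.png

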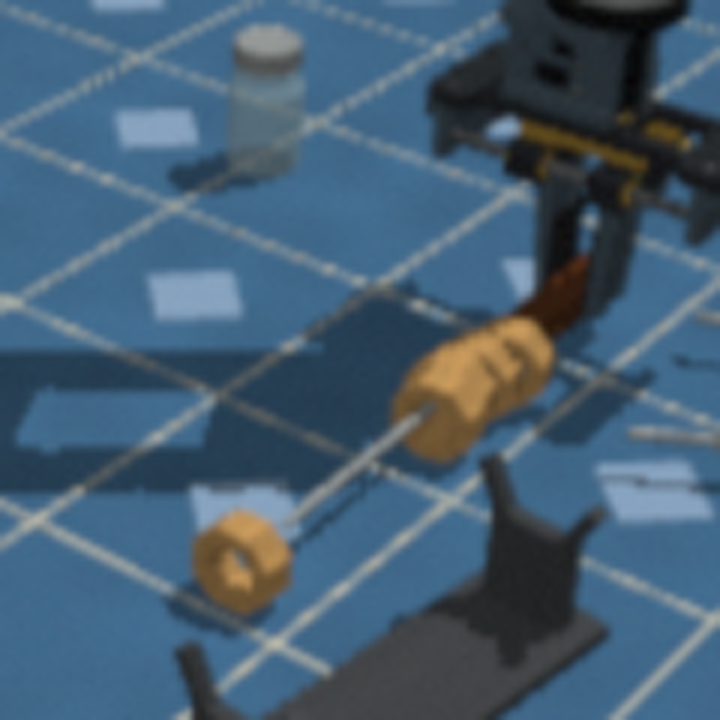

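```bash
python3 -m creep '[[0.95,-12,0,0,0,0,0],[0.95,-16,0,1,0,0,0],[0.95,-16,0,1,0,0,0],[0.95,-16,0,0,0,0,0],[0.95,-16,0,0,0,0,0]]' 55
python3 v.py scene v33 280 150 400 270 6
```

```text
time_s: 48.82
ee_pos: [563.2, 258.4, 17.3]
ee_rot: [179.7, -0.0, 91.1]
force: [-0.5, 0.8, -1.7]
gripper_width: 21.5
```

View pics/v33.png

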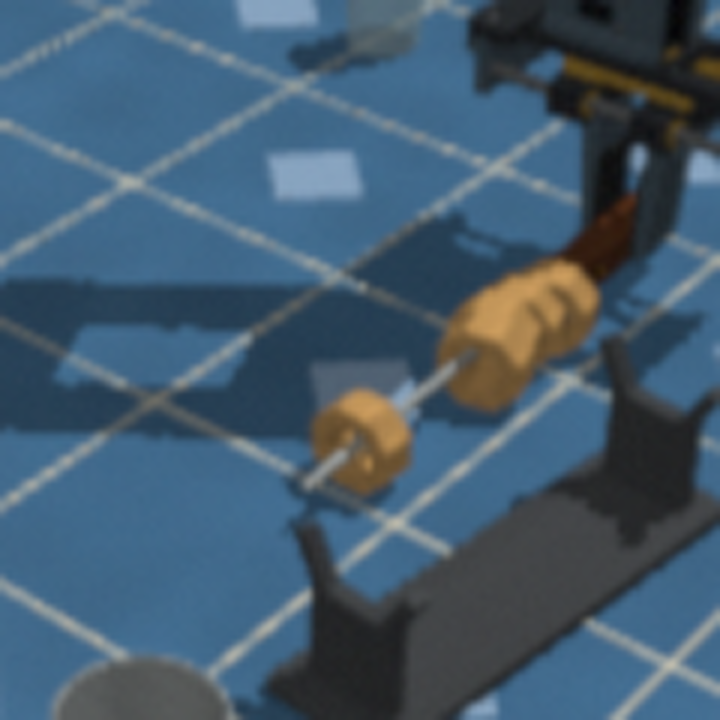

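Last ring threaded. Push on to close the stack.

```bash
python3 -m creep '[[0.95,-14,0,0,0,0,0],[0.95,-16,0,0,0,0,0],[0.95,-16,0,0,0,0,0],[0.95,-16,0,0,0,0,0],[0.95,-14,0,0,0,0,0]]' 55
python3 -m creep '[[0.95,-8,0,0,0,0,0],[0.95,-6,0,0,0,0,0],[0.95,0,0,0,0,0,0]]' 55
python3 v.py scene v34 260 150 380 270 6
```

```text
time_s: 49.5
ee_pos: [564.8, 182.6, 17.2]
ee_rot: [179.7, -0.0, 91.1]
force: [-0.2, 0.7, -1.3]
gripper_width: 21.7
time_s: 49.88
ee_pos: [565.0, 169.5, 17.2]
ee_rot: [179.7, -0.0, 91.1]
force: [0.3, -0.4, -1.8]
gripper_width: 21.6
```

View pics/v34.png

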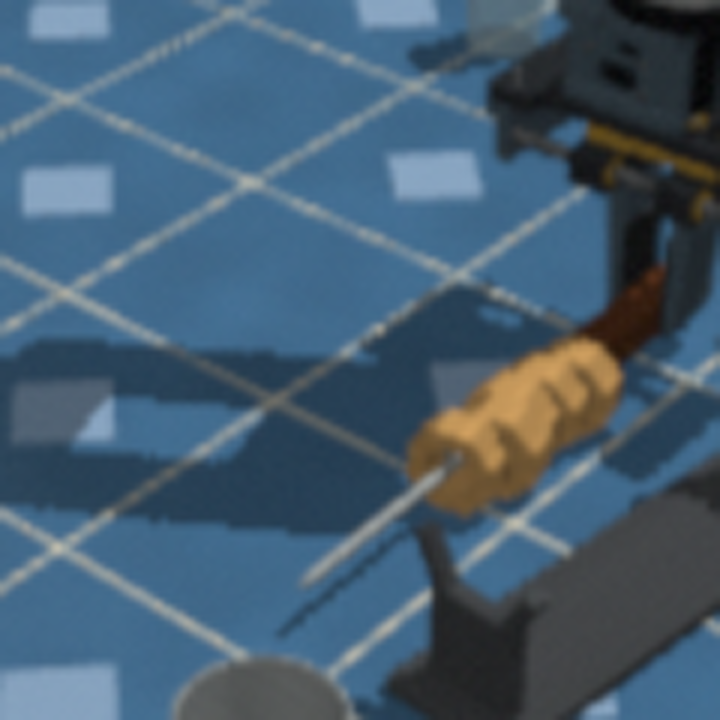

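```bash
python3 -m creep '[[0.95,0,0,-12,0,0,0],[0.95,0,0,-16,0,-4,0],[0.95,0,0,-20,0,-4,0],[0.95,0,0,-24,0,-4,0],[0.95,0,0,-24,0,0,0]]' 55
python3 -m creep '[[0.95,0,0,-16,0,0,0],[0.95,0,0,0,0,0,0],[0.95,0,0,0,0,0,0]]' 55
python3 v.py scene v35 260 130 420 280 5
python3 v.py top v35t 280 130 400 220 6
python3 d.py 565 170 17 180 0 91
python3 - <<'E'
from h import *; import pickle
f=pickle.load(open("top0.pkl","rb"))
T=lambda u,v:(190+(u+.5)/3.8-.5,110+(v+.5)/3.8-.5)
C=[onplane(f,*T(*p),10)[:2] for p in [(433,143),(425,222),(712,262),(720,180)]]
print(np.round(C,1),np.mean(C,0).round(1)); 
C=np.array(C);d=(C[0]+C[1]-C[2]-C[3])/2;print("long",np.linalg.norm(d),np.rad2deg(np.arctan2(d[1],d[0])))
E
```

```text
time_s: 50.55
ee_pos: [564.2, 181.3, 113.5]
ee_rot: [179.7, 12.0, 91.2]
force: [0.3, -0.3, -2.1]
gripper_width: 21.8
time_s: 50.92
ee_pos: [563.6, 182.3, 127.4]
ee_rot: [179.8, 12.0, 91.1]
force: [0.2, 0.3, -3.3]
gripper_width: 21.5
t 51.02 pos [563.5 182.2 127. ] rot [179.84  12.02  91.06] w 21.4 F [-1.1  0.4 -2.8]
shift in tool axes [ 10.9   0.9 110.2] turn [ 0.17 12.02  0.08]
[[ 715.9  104.1]
 [ 649.2  108.7]
 [ 621.4 -129.7]
 [ 690.3 -135.3]] [669.2 -13. ]
long 240.37055549078104 83.61152522063738
```

View pics/v35.png

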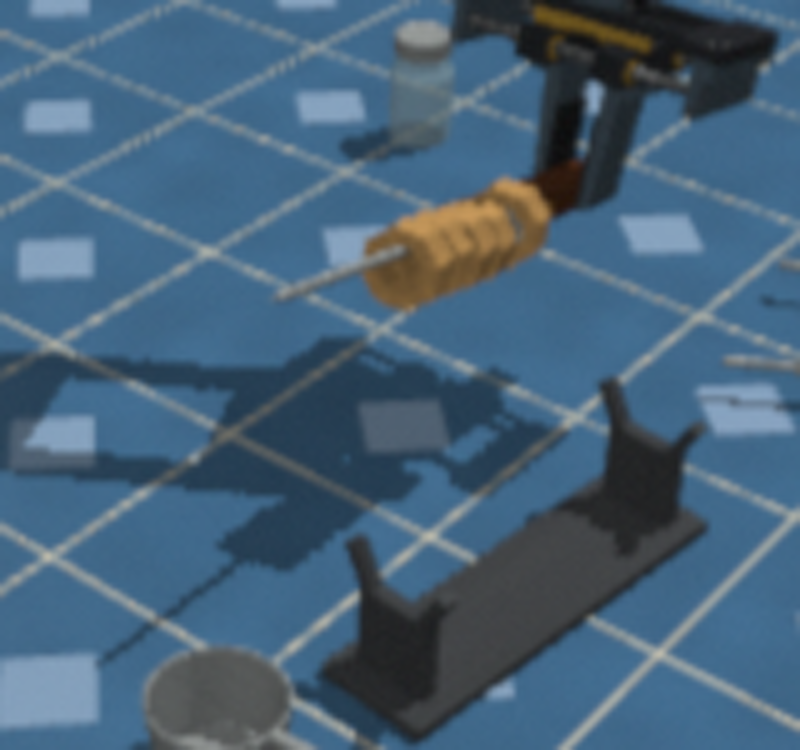

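View pics/v35t.png

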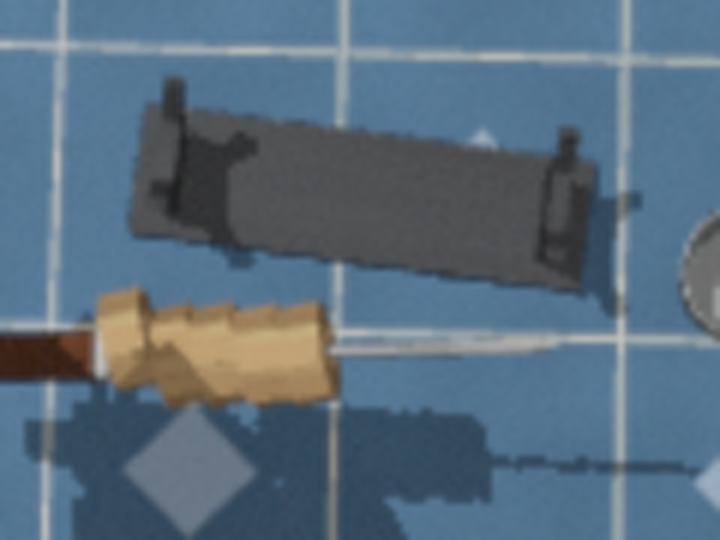

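Run:
```python
from h import *; import pickle
s=pickle.load(open("v35.pkl","rb"))
S=lambda u,v:(260+(u+.5)/5-.5,130+(v+.5)/5-.5)
for n,p,z in [("L-",(611,383),84),("L+",(697,430),84),("R-",(358,540),84),("R+",(444,605),84),("bc near",(415,738),10),("bc right",(706,523),10),("bc left",(322,672),10)]:
    print(n,onplane(s,*S(*p),z).round(1))
t=pickle.load(open("v35t.pkl","rb"))
T=lambda u,v:(280+(u+.5)/6-.5,130+(v+.5)/6-.5)
for n,p in [("L+",(174,82)),("R+",(570,133))]: print(n,onplane(t,*T(*p),84).round(1))
a=np.deg2rad(83.6); y=np.array([np.cos(a),np.sin(a)]);x=np.array([y[1],-y[0]])
c=np.array([671.5,-14])
for n,q in [("L",100),("R",-100)]: print(n,(c+q*y).round(1),"prongs",(c+q*y-30*x).round(1),(c+q*y+30*x).round(1))
```

```text
L- [656.   88.7  84. ]
L+ [714.8  81.2  84. ]
R- [ 633.8 -108.8   84. ]
R+ [ 695.1 -120.3   84. ]
bc near [ 695.3 -138.4   10. ]
bc right [719.2 101.4  10. ]
bc left [ 630.9 -131.6   10. ]
L+ [711.6  84.3  84. ]
R+ [ 690.4 -113.9   84. ]
L [682.6  85.4] prongs [652.8  88.7] [712.5  82. ]
R [ 660.4 -113.4] prongs [ 630.5 -110. ] [ 690.2 -116.7]
```

```bash
python3 -m creep '[[0.95,-4,10,0,0,0,2],[0.95,-8,20,1,0,0,2],[0.95,-8,26,1.5,0,0,2],[0.95,-6,26,1,0,0,1.3],[0.95,-4,22,0,0,2,0]]' 55
python3 -m creep '[[0.95,0,12,0,0,2,0],[0.95,0,6,0,0,2,0],[0.95,0,0,0,0,2,0],[0.95,0,0,0,0,0,0]]' 55
python3 d.py 689.9 139.6 115 180 0 83.8
```

```text
time_s: 51.65
ee_pos: [667.9, 146.6, 132.0]
ee_rot: [178.2, 9.8, 83.6]
force: [-0.6, 0.8, -2.0]
gripper_width: 21.5
time_s: 52.15
ee_pos: [683.7, 144.4, 133.8]
ee_rot: [178.2, 3.8, 83.8]
force: [-0.4, 1.0, -3.0]
gripper_width: 21.7
t 52.15 pos [683.7 144.4 133.8] rot [178.25   3.84  83.81] w 21.7 F [-0.4  1.  -3. ]
shift in tool axes [-2.9  6.1 19.2] turn [1.75 3.84 0.07]
```

```bash
python3 -m creep '[[0.95,-3,3,0,0.9,2,0],[0.95,-2,3,6,0.9,1.9,0],[0.95,0,0,8,0,0,0],[0.95,0,0,5,0,0,0],[0.95,0,0,0,0,0,0]]' 55
python3 v.py scene v36 280 130 440 280 5
python3 v.py top v36t 280 110 400 200 6
python3 d.py 689.9 139.6 115 180 0 83.8
```

```text
time_s: 52.78
ee_pos: [689.2, 139.9, 114.3]
ee_rot: [-179.9, -0.0, 84.0]
force: [-0.9, -0.3, -2.5]
gripper_width: 21.8
t 52.88 pos [689.8 139.8 115.1] rot [ 1.800e+02 -5.000e-02  8.396e+01] w 21.6 F [-0.2  0.  -1.5]
shift in tool axes [-0.2  0.1  0.1] turn [ 0.   -0.05  0.16]
```

View pics/v36.png

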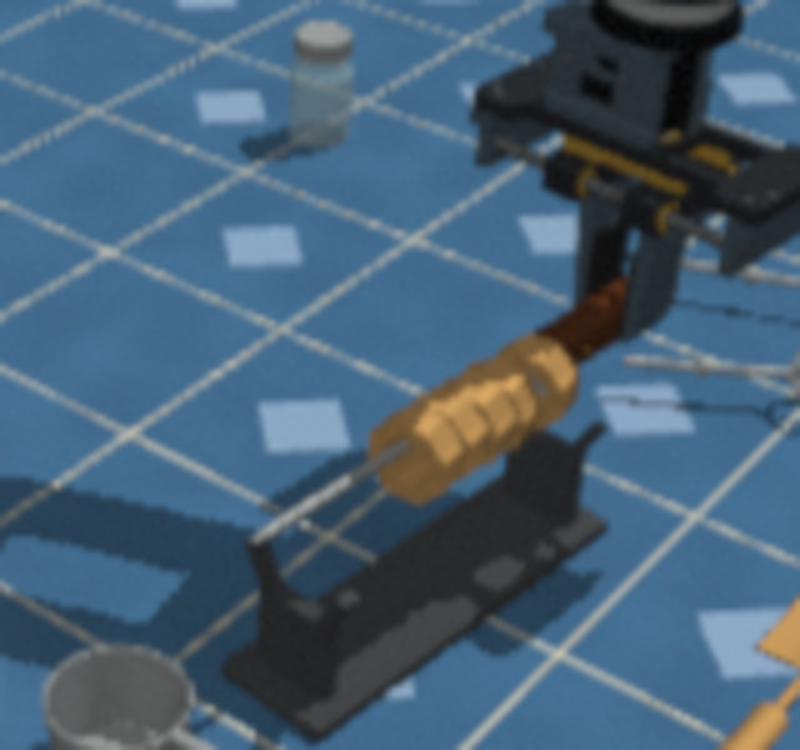

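View pics/v36t.png

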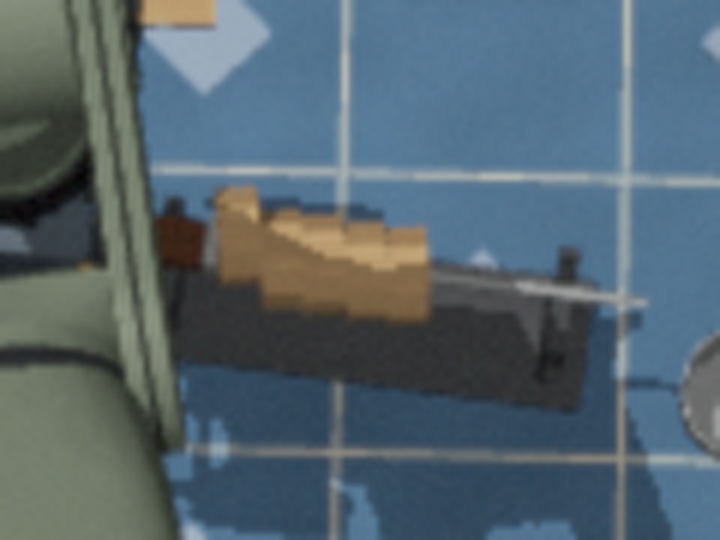

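Run:
```python
from tri import *; import pickle
s=pickle.load(open("v36.pkl","rb"));t=pickle.load(open("v36t.pkl","rb"))
S=lambda u,v:(280+(u+.5)/5-.5,130+(v+.5)/5-.5); T=lambda u,v:(280+(u+.5)/6-.5,110+(v+.5)/6-.5)
print("tip",tri(s,S(251,540),t,T(645,302)))
a=np.deg2rad(83.96);b=np.array([np.cos(a),np.sin(a)])
print("FK tip",np.array([689.8,139.8])-290*b, "at R fork",np.array([689.8,139.8])-255*b,"front",np.array([689.8,139.8])-80*b)
```

```text
tip (array([ 658.88505886, -147.10720676,  121.4187589 ]), np.float64(0.17043581529282997))
FK tip [ 659.28540395 -148.59011673] at R fork [ 662.96820002 -113.78441299] front [681.3821804   60.24410573]
```

```bash
python3 -m creep '[[0.95,0,0,10,0,0,0],[0.95,0,0,12,0,0,0],[0.95,0,0,12,0,0,0],[0.95,0,0,10,0,0,0],[0.95,0,0,0,0,0,0]]' 55
python3 v.py scene v37 280 150 440 290 5
python3 d.py 689.9 139.6 64 180 0 83.8
```

```text
time_s: 53.5
ee_pos: [689.2, 139.1, 69.5]
ee_rot: [-179.8, -0.0, 83.9]
force: [-0.5, -0.4, -2.5]
gripper_width: 21.4
t 53.55 pos [689.7 139.2  70.4] rot [-1.7994e+02 -3.0000e-02  8.3920e+01] w 21.5 F [ 0.4 -0.3 -1.9]
shift in tool axes [0.4 0.1 6.4] turn [-0.06 -0.03  0.12]
```

View pics/v37.png

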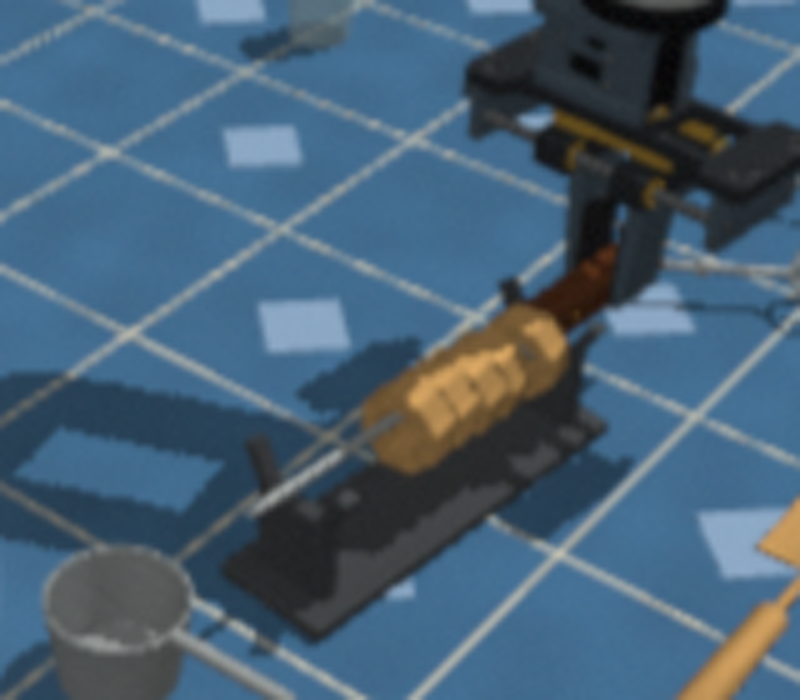

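Both ends sit inside the notches. Tilt the point down slightly and lower to contact.

```bash
python3 -m creep '[[0.95,0,0,1,0,1.1,0],[0.95,0,0,1,0,1.2,0],[0.95,0,0,1,0,0,0],[0.95,0,0,0,0,0,0]]' 55
python3 d.py 689.9 139.6 64 180 0 83.8
python3 -m creep '[[0.95,0,0,1,0,0,0],[0.95,0,0,1,0,0,0],[0.95,0,0,0,0,0,0]]' 55
python3 d.py 689.9 139.6 64 180 0 83.8
```

```text
time_s: 54.05
ee_pos: [689.9, 139.2, 68.1]
ee_rot: [-180.0, -2.4, 83.9]
force: [0.2, -0.5, -2.3]
gripper_width: 21.6
t 54.05 pos [689.9 139.2  68.1] rot [-180.     -2.35   83.91] w 21.6 F [ 0.2 -0.5 -2.3]
shift in tool axes [ 0.2 -0.1  4.1] turn [-0.   -2.35  0.11]
time_s: 54.42
ee_pos: [690.0, 139.6, 66.2]
ee_rot: [180.0, -2.3, 83.9]
force: [-0.6, 0.1, -1.9]
gripper_width: 21.4
t 54.42 pos [690.  139.6  66.2] rot [179.99  -2.35  83.94] w 21.4 F [-0.6  0.1 -1.9]
shift in tool axes [-0.1 -0.1  2.1] turn [ 0.01 -2.35  0.14]
```

```bash
python3 -m creep '[[0.95,0,0,0.7,0,0,0],[0.95,0,0,0.7,0,0,0],[0.95,0,0,0,0,0,0]]' 55
python3 d.py 689.9 139.6 64 180 0 83.8
```

```text
time_s: 54.8
ee_pos: [690.1, 139.6, 65.9]
ee_rot: [180.0, -2.4, 83.9]
force: [-1.5, 0.4, 5.2]
gripper_width: 21.5
t 54.8 pos [690.1 139.6  65.9] rot [179.96  -2.36  83.92] w 21.5 F [-1.5  0.4  5.2]
shift in tool axes [-0.1 -0.2  1.9] turn [ 0.04 -2.36  0.12]
```

```bash
python3 -m creep '[[0.95,0,0,-0.5,0,0,0],[0.55,0,0,0,0,0,0],[0.55,0,0,0,0,0,0],[0.55,0,0,0,0,0,0],[0.55,0,0,0,0,0,0]]' 20
python3 v.py scene v38 280 150 440 290 5
python3 d.py 689.9 139.6 64 180 0 83.8
```

```text
time_s: 55.42
ee_pos: [689.9, 139.5, 64.8]
ee_rot: [-180.0, -2.3, 83.9]
force: [-0.4, -0.3, -0.1]
gripper_width: 40.8
t 55.48 pos [689.9 139.5  64.9] rot [-179.98   -2.35   83.92] w 41.3 F [-0.4  0.4  0.3]
shift in tool axes [ 0.1 -0.1  0.9] turn [-0.02 -2.35  0.12]
```

View pics/v38.png

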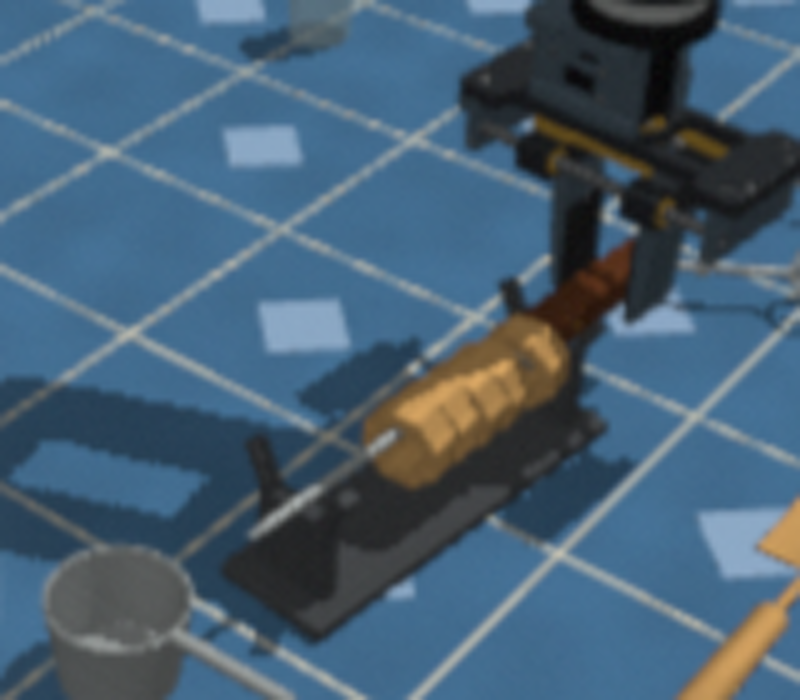

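Resting on both forks. Raise straight up and look at everything.

```bash
python3 -m creep '[[0.55,0,0,-15,0,0,0],[0.55,0,0,-20,0,0,0],[0.55,0,0,-30,0,0,0],[0.55,0,0,-40,0,0,0],[0.55,0,0,-40,0,0,0]]' 20
python3 -m creep '[[0.55,40,-40,-30,0,0,0],[0.55,60,-40,0,0,0,0],[0.55,60,-40,0,0,0,0],[0.55,40,-20,0,0,0,0],[0.55,0,0,0,0,0,0]]' 20
python3 - <<'E'
from h import *
import pickle
for n in("scene","top"):
    f=snap(n,n+"3.png"); pickle.dump(f,open(n+"3.pkl","wb"))
a=cv2.imread("pics/top3.png"); b=cv2.imread("pics/scene3.png")
cv2.imwrite("pics/t3.png",cv2.resize(a[110:250,190:400],None,fx=3.8,fy=3.8,interpolation=cv2.INTER_CUBIC))
cv2.imwrite("pics/s3.png",cv2.resize(b[160:300,280:440],None,fx=5,fy=4.28,interpolation=cv2.INTER_CUBIC))
cv2.imwrite("pics/s3r.png",cv2.resize(b[225:345,150:310],None,fx=5,fy=5,interpolation=cv2.INTER_CUBIC))
E
```

```text
time_s: 56.1
ee_pos: [689.4, 133.5, 212.5]
ee_rot: [179.9, -2.4, 83.9]
force: [2.0, 0.0, -1.0]
gripper_width: 41.0
time_s: 56.72
ee_pos: [579.5, 330.9, 248.3]
ee_rot: [179.9, -2.5, 84.2]
force: [0.1, -0.2, 0.0]
gripper_width: 41.1
```

View pics/t3.png

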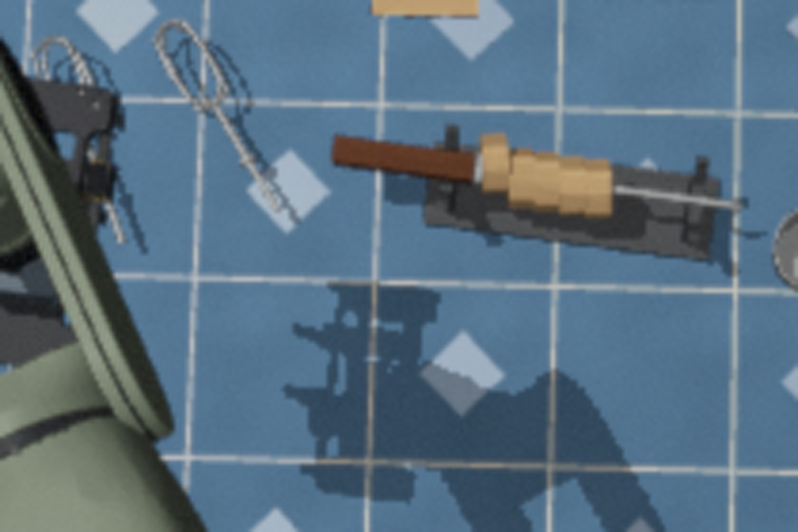

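View pics/s3.png

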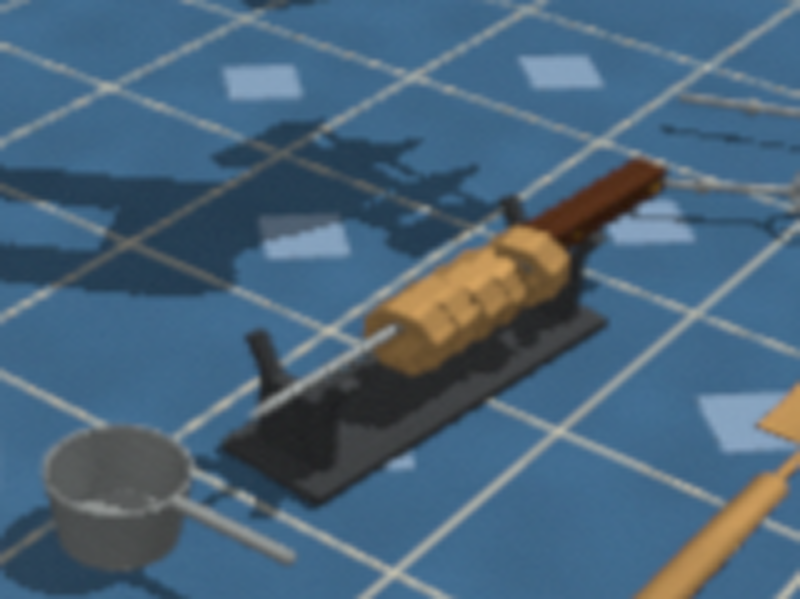

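View pics/s3r.png

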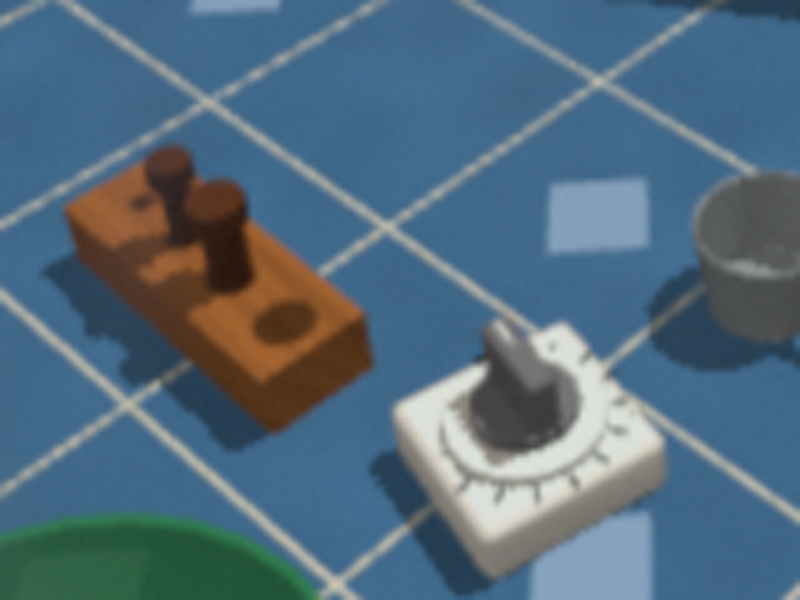

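View pics/scene3.png

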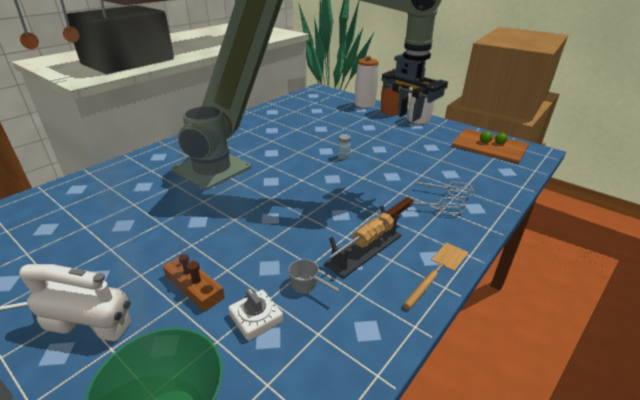

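```bash
python3 -m creep '[[0.55,0,0,0,0,0,0],[0.55,0,0,0,0,0,0],[0.55,0,0,0,0,0,0],[0.55,0,0,0,0,0,0],[0.55,0,0,0,0,0,0]]' 20
python3 - <<'E'
from h import *
import pickle
f=grab_frame("scene"); g=pickle.load(open("scene3.pkl","rb"))
d=np.abs(f["frame"].astype(int)-g["frame"])[190:340,150:480].max(2); print("changed px",(d>40).sum())
from workcell import job_done
print(job_done())
E
```

```text
time_s: 57.45
ee_pos: [581.0, 327.7, 246.7]
ee_rot: [-180.0, -2.3, 83.9]
force: [-0.5, -0.4, 0.5]
gripper_width: 40.8
changed px 7
the job is handed in; nothing more can be done
None
```

The job is finished and handed in at about 57.5 s of the 208 s allowed.

- **Dabbers:** The stout one is in the 20 mm hole and the slim one in the 14 mm hole. Both were pushed until they touched the floor of the hole, with the foot measured about 10 mm above the counter. The slim one caught on the rim at first and went in after I moved it back by about 2 mm.
- **Timer:** I turned the knob anticlockwise until it met its stop, where the torque rose to about 0.57 N m. In the pictures its bar lies along the timer's own x axis to within about 3°, with the white mark towards the thick tick.
- **Rings:** All five were present and are on the skewer. I threaded two, then two more, then the last. The partly filled skewer was raised between passes, and the full stack of five was lifted together at the end.
- **Skewer:** It rests across both forks, handle front in one and bar in the other. All five rings hang between the forks, and the gripper is clear.

**Last checks:** The final pictures show the cup, salt jar and both beaters where they were, though the arm hid part of one beater in the top view. Nothing near the work changed over the last half second or so before handing in (7 stray pixels). I saw no knock to the skewer and no slackening of the grip.

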